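Transfer the stone canisters to the check tray in reverse order

TASK

Move the four stone canisters from the black rack to the wooden check tray for re-checking, last one first: the canister farthest from the rack's brass post goes in the stall nearest the white reference stone, the next one in the next stall, and so on, so that the canister beside the brass post ends up in the stall farthest from the stone. Stand each canister upright on the cork disc in the middle of its stall.

Things in the scene. Friction and masses are not known exactly. Their poses are not given: they have to be found in the camera images.
- drum_center (a point): Stone canister, the squat one: plain bare-aluminium cylinder 40 mm in diameter, 40 mm tall. Point: its centre, half-way up; z up. Loose, about 0.12 kg, upright on one of the rack's four stands at the start.
- slim_center (a point): Stone canister, the slim one: plain bare-aluminium cylinder 30 mm in diameter, 60 mm tall. Point: its centre, half-way up; z up. Loose, about 0.12 kg, upright on one of the rack's four stands at the start.
- square_center (a point): Stone canister, the square one: bare-aluminium block 36 x 36 mm in plan (sides along its x and y axes), 46 mm tall. Point: its centre, half-way up; z up. Loose, about 0.12 kg, upright on one of the rack's four stands at the start.
- knobbed_center (a point): Stone canister, the one with a knob: bare-aluminium cylinder 38 mm in diameter and 36 mm tall, with a knob 22 mm wide on a thin neck on top, 52 mm tall in all (so this point, 26 mm up, is still within the 38 mm body). Point: its centre, half-way up; z up. Loose, about 0.12 kg, upright on one of the rack's four stands at the start.
- stand_a_top (a point): One of four identical round grey stands (48 mm across, 6 mm high) in a row at 66 mm pitch on the black rack. Point: centre of its top face, 14 mm above the desk. y: along the row, to the robot's left; x: across the row, away from the robot. Black rack: 345 x 85 mm plate, 8 mm thick, fixed.
- stand_b_top (a point): One of four identical round grey stands (48 mm across, 6 mm high) in a row at 66 mm pitch on the black rack. Point: centre of its top face, 14 mm above the desk. y: along the row, to the robot's left; x: across the row, away from the robot. The row ends 54 mm short of the brass post.
- stand_c_top (a point): One of four identical round grey stands (48 mm across, 6 mm high) in a row at 66 mm pitch on the black rack. Point: centre of its top face, 14 mm above the desk. y: along the row, to the robot's left; x: across the row, away from the robot. A frosted box 46 mm square, 22 mm high stands 100 mm behind (+x of) the row's middle.
- stand_d_top (a point): One of four identical round grey stands (48 mm across, 6 mm high) in a row at 66 mm pitch on the black rack. Point: centre of its top face, 14 mm above the desk. y: along the row, to the robot's left; x: across the row, away from the robot. All fixed; names tell nothing of the order.
- check_tray: Wooden plate 345 x 85 x 8 mm, fixed. Origin: centre of its underside; y along it to the robot's left, x away from the robot. Four open stalls centred at x = 0, y = -99, -33, 33, 99 mm, each with a flush cork disc (42 mm across), floor at z = 8 mm; fins 3 mm thick, top at z = 18 mm, midway between and outside. White stone, 28 mm across, top at z = 28 mm, fixed at y = +153 mm.
- post_top (a point): Brass post, 12 mm thick, upright at one end of the black rack (left or right), in line with the stands, 54 mm beyond the middle of the last one; fixed. Point: its top, 38 mm above the desk. The other end of the rack carries a frosted acrylic box 26 mm square, 16 mm high.

How it is judged:
By the outcome, as a careful person would: the job done as asked, in the order asked, and still so for the second after the job is handed in, with the robot touching nothing.
It also fails if it takes over 112 s, if anything falls off the work surface, if the arm or the gripper's body presses on something with over 40 N, if the wrist force passes 120 N, or if a joint passes its speed limit or range.

ROBOT

A 6-joint arm with a two-finger parallel gripper is mounted at the origin on the work surface. World frame = base frame: x ahead of the robot, y to its left, z up, the work surface at z = 0. Lengths are in m, angles in rad, forces in N, time in s.
With the tool pointing down it reaches from about 0.35 to 0.775 m from the base axis. Payload 5.5 kg.
Tool frame: the origin (TCP) lies on the mounting face of the last link; the fingertips stand 173 mm ahead of it and the grasp point (between the pads) lies 155 mm ahead of it; z points along the fingers, y is the direction in which the jaws open and shut (so a half turn about z gives the same grasp; the last joint's range is limited). The gripper opens to 85 mm and grips with 20 to 120 N. Pads are 22 mm wide; open, the fingers measure 114 mm over their backs; the gripper's body (76 mm by 85 mm) begins 54 mm behind the grasp point. The pads swing forward as they close: fully open they stand 13 mm farther back than shut.
Start: joints at [-1.307, 0.313, 0.046, 1.304, 0, 1.431], TCP at [0.226, -0.529, 0.405] pointing down, gripper open.
Joint ranges: [-2.76, 2.76], [-0.86, 1.69], [-1.03, 1.26], [-2.2, 2.34], [-1.47, 1.5], [-3.14, 3.14]. Speed limits (rad/s): [2.57, 2.57, 3.14, 3.14, 3.14, 3.14].

INTERFACE

Orientations are given as a unit quaternion [w, x, y, z].
In Python, from workcell import get_state, eyes, env gives the robot as it stands. The module is installed in compiled form; this text tells all that it offers.
- The arm moves only by the tool carry_out, never from a script. Its argument "motion" is a list of rows, each an object of numbers: "jaw": the opening, from -1 (shut) to 1 (fully open); "tx", "ty", "tz": the shift along the tool's x, y, z in cm; "wx", "wy", "wz": the turn, a rotation vector about the tool's x, y, z in degrees. In form: [{"jaw": .., "tx": .., "ty": .., "tz": .., "wx": .., "wy": .., "wz": ..}, ...]. A call has 1 to 20 rows; each row shifts and turns the commanded pose from where the row before left it, along the tool's axes as they then stand; what a row does not reach is not made up. A row lasts 1/8 s, in which the tool goes at most 62.5 mm and 10.7 degrees, less where a joint would pass 70% of its speed; a pose out of reach is approached as far as the arm can. A call with a gripper value outside its range is refused whole. The fingers move at their own pace and stop on an object; "force" is the grip in N (left out, the last holds). Time passes only in rows, so rows that do not move let the fingers close. It gives the time, the measured TCP pose, the force and the opening at its end, in the units of the state.
- get_state(): the state, without advancing time (a new reading comes with each control period).
- eyes.read_camera(name): name is "side" or "top" or "wrist"; returns the picture (420x560x3 uint8, blue, green, red); there is no depth.
- eyes.calibration(name): a dict with "K" (3x3 intrinsics, pixels), "camera_from_world" (4x4, takes a point from world to camera coordinates). Camera axes: x right, y up, looking along -z (the intrinsics and any distortion apply to the point x, -y, -z); pixel columns grow to the right and rows downward; lengths in m; the calibration is good to about 2 mm. A picture is of the moment at which its call begins: read the wrist's pose just before it. calibration takes no time and is no camera call; for the wrist camera it gives the pose at the moment of the call.
- env.hand_in(): hands the job in, once; it reports no verdict.
The state is a dict: "clock": time; "joint_pos": joint angles; "qvel": joint speeds; "tau": joint torques, N m; "tcp_pos": TCP position; "orientation": TCP orientation; "wrist_force": force on the tool from outside, world axes, zero at the start; "ft_torque": the same for the moment, N m; "finger_gap": finger opening in m.
Only numpy, scipy, OpenCV 4.12 (cv2) and the standard library are available. Lean on these libraries where they do the work, as an engineer would, in place of code of your own. Each camera call takes 0.05 s, during which the arm holds its last target.

## Working session

There is one attempt and no reset: what is moved stays moved. The work goes in short steps, Python scripts to look and compute and a tool call to move; the robot and the scene stay as the last step left them, time stands still between calls to the robot, and variables do not carry over. Pictures are saved under pics/ and viewed, and the job is handed in when it is done.

Besides the shell and the picture viewer there is one more tool, called after "Request:" as name(argument=value, ...), one argument or row to a line, values as JSON. carry_out: Moves the arm, as the interface text tells. Its arguments: {"type":"object","properties":{"motion":{"type":"array"},"force":{"type":"number"}},"required":["motion"]}

```bash
mkdir -p pics; python3 - <<'E'
from workcell import get_state, eyes, env
import cv2
s=get_state(); print(s)
for n in ("side","top","wrist"):
    c=eyes.calibration(n); print(n,c)
    cv2.imwrite(f"pics/{n}0.png",eyes.read_camera(n))
E
```

```text
{'clock': 0.0, 'joint_pos': array([-1.30661618e+00,  3.14013800e-01,  4.49515980e-02,  1.30359520e+00,
        2.20786260e-05,  1.43122100e+00]), 'qvel': array([ 7.86729329e-05, -1.63052199e-03,  5.81316761e-04,  9.33049570e-04,
        6.52229532e-04, -7.32177206e-04]), 'tau': array([ 3.77139542e-03, -4.80632865e+01,  2.98531634e+01,  1.95192784e-02,
        5.86844067e-05,  1.80145776e-05]), 'tcp_pos': array([ 0.22585631, -0.52856518,  0.40378975]), 'orientation': array([-9.29418484e-04,  9.79691380e-01,  2.00509189e-01, -4.69192803e-05]), 'wrist_force': array([0.0301107 , 0.33305748, 0.05449404]), 'ft_torque': array([-0.03338137, -0.0103138 , -0.00907998]), 'finger_gap': 0.08532721934325746}
side {'K': array([[489.03669252,   0.        , 278.44426648],
       [  0.        , 489.03669252, 209.36856353],
       [  0.        ,   0.        ,   1.        ]]), 'camera_from_world': array([[ 0.99756622, -0.06810971, -0.01492333, -0.49371203],
       [ 0.05901355,  0.71075424,  0.70096063, -0.08121408],
       [-0.03713541, -0.70013532,  0.71304382, -1.11999557],
       [ 0.        ,  0.  
[... 202 characters left out ...]
'camera_from_world': array([[ 0.01756333, -0.99951769, -0.02561103, -0.00155803],
       [ 0.99604825,  0.0152605 ,  0.08749289, -0.52038052],
       [-0.08705985, -0.02704649,  0.99583586, -1.2106288 ],
       [ 0.        ,  0.        ,  0.        ,  1.        ]])}
wrist {'K': array([[301.40313387,   0.        , 279.59899344],
       [  0.        , 301.40313387, 204.87551797],
       [  0.        ,   0.        ,   1.        ]]), 'camera_from_world': array([[ 0.39264358, -0.91968739, -0.00247554, -0.5744841 ],
       [ 0.88549754,  0.37877126, -0.26912162,  0.03531051],
       [ 0.24844543,  0.1034768 ,  0.96310302, -0.37867373],
       [ 0.        ,  0.        ,  0.        ,  1.        ]])}
```

View pics/side0.png

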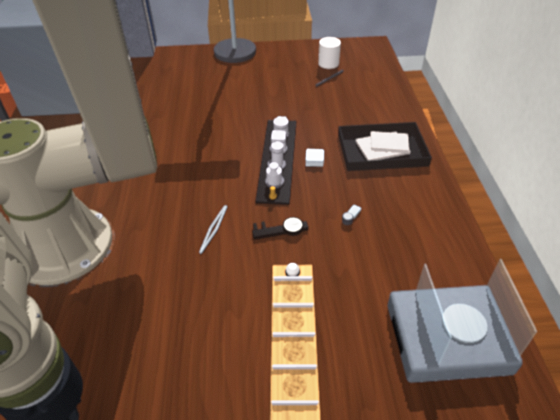

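View pics/top0.png

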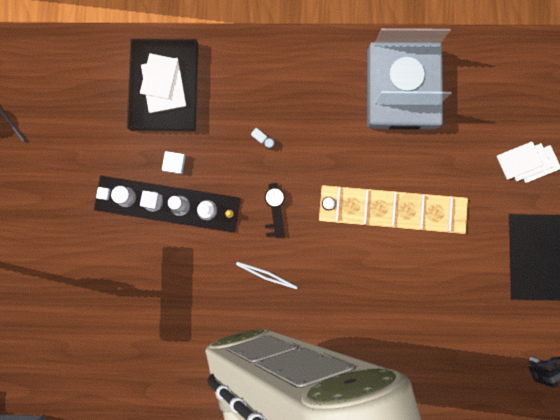

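View pics/wrist0.png

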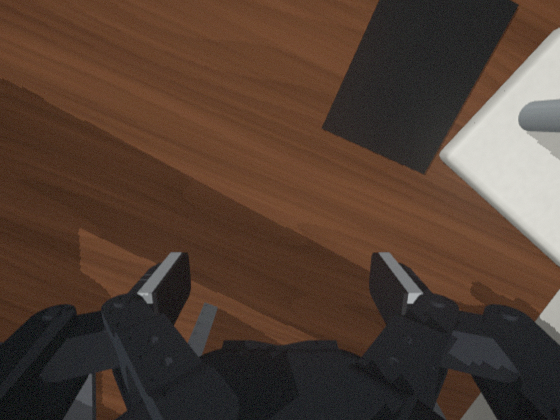

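```bash
python3 - <<'E'
import cv2,numpy as np
t=cv2.imread("pics/top0.png")
a=cv2.resize(t[140:240,80:260],None,fx=4.4,fy=4.4,interpolation=cv2.INTER_CUBIC)
cv2.imwrite("pics/top_rack.png",a)
s=cv2.imread("pics/side0.png")
cv2.imwrite("pics/side_rack.png",cv2.resize(s[105:215,240:340],None,fx=5,fy=5,interpolation=cv2.INTER_CUBIC))
cv2.imwrite("pics/top_tray.png",cv2.resize(t[170:250,305:485],None,fx=4.4,fy=4.4,interpolation=cv2.INTER_CUBIC))
E
```

```text
(no output)
```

View pics/top_rack.png

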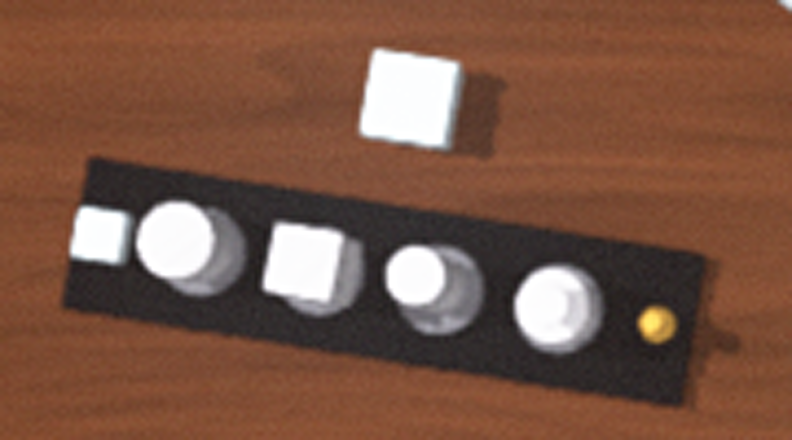

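View pics/side_rack.png

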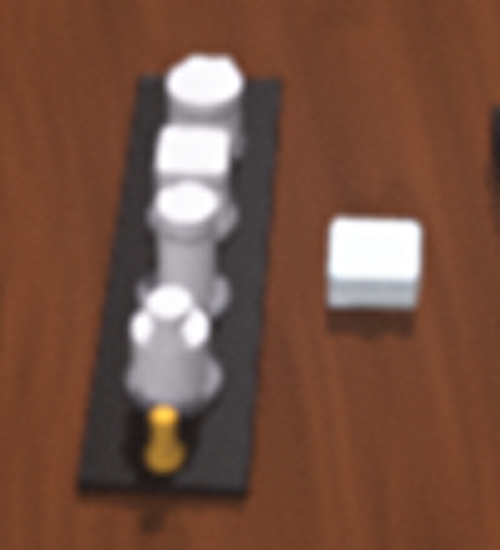

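View pics/top_tray.png

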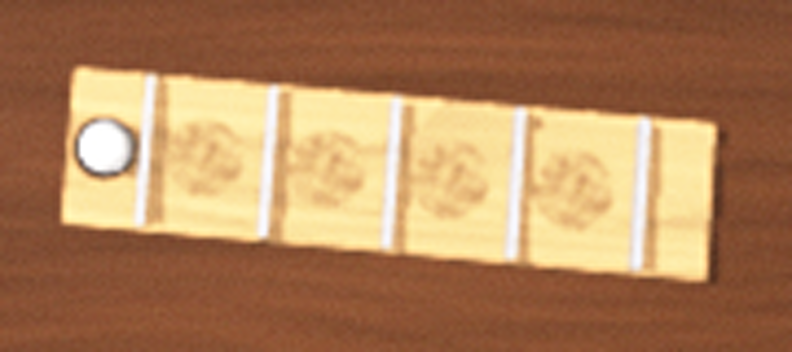

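```bash
cat > h.py <<'E'
import cv2,numpy as np
from workcell import get_state, eyes, env
def ray(c,px):
    K,T=c["K"],c["camera_from_world"]
    d=np.array([(px[0]-K[0,2])/K[0,0],(px[1]-K[1,2])/K[1,1],1.])
    d=np.array([d[0],-d[1],-d[2]])
    R=T[:3,:3]; return -R.T@T[:3,3], R.T@d
def onz(c,px,z):
    o,d=ray(c,px); return o+d*(z-o[2])/d[2]
def proj(c,p):
    K,T=c["K"],c["camera_from_world"]; q=T[:3,:3]@np.asarray(p)+T[:3,3]
    return np.array([K[0,0]*q[0]/-q[2]+K[0,2],K[1,1]*-q[1]/-q[2]+K[1,2]])
def toolxy():
    from scipy.spatial.transform import Rotation as Ro
    s=get_state(); q=s["orientation"]; return s,Ro.from_quat([q[1],q[2],q[3],q[0]]).as_matrix()
def delta(p,ang):
    """tool-frame shift (cm) to TCP p, after which turn wz deg so that tool y axis points at world angle ang (deg), tool down"""
    from scipy.spatial.transform import Rotation as Ro
    s,R=toolxy(); a=np.radians(ang)
    y=np.array([np.cos(a),np.sin(a),0]); z=np.array([0,0,-1.]); x=np.cross(y,z)
    Rt=np.c_[x,y,z]
    w=Ro.from_matrix(R.T@Rt).as_rotvec(degrees=True)
    sh=np.asarray(p)-s["tcp_pos"]
    return (R.T@sh*100).round(2), (Rt.T@sh*100).round(2), w.round(2)
E
python3 - <<'E'
from h import *
t=cv2.imread("pics/top0.png"); c=eyes.calibration("top")
hsv=cv2.cvtColor(t,cv2.COLOR_BGR2HSV)
H,S,V=cv2.split(hsv)
def big(m):
    n,l,st,ce=cv2.connectedComponentsWithStats(m.astype(np.uint8)); k=1+np.argmax(st[1:,4]); return (l==k).astype(np.uint8)
def rect(m):
    cs,_=cv2.findContours(m,cv2.RETR_EXTERNAL,cv2.CHAIN_APPROX_NONE); h=cv2.convexHull(max(cs,key=cv2.contourArea))
    return cv2.minAreaRect(h)
# tray
roi=np.zeros_like(V,bool); roi[175:245,310:480]=1
m=big(roi&(V>150)&(H>8)&(H<40))
roi2=np.zeros_like(V,bool); roi2[165:240,85:250]=1
m2=cv2.morphologyEx((roi2&(V<60)&(S<140)).astype(np.uint8),cv2.MORPH_OPEN,np.ones((2,2)))
m2=big(m2)
for nm,mm in(("tray",m),("rack",m2)):
    P=[onz(c,p,0.008)[:2] for p in np.argwhere(cv2.morphologyEx(mm,cv2.MORPH_CLOSE,np.ones((9,9))))[:,::-1].astype(float)]
    r=cv2.minAreaRect(np.float32(P)*1000); print(nm,r, mm.sum())
    print(cv2.boxPoints(r).round(1).tolist())
g=big(roi2&(S>150)&(V>140)&(H>15)&(H<30)); 
ys,xs=np.nonzero(g); print("post",len(xs),xs.mean(),ys.mean(),onz(c,(xs.mean(),ys.mean()),.038))
roi3=np.zeros_like(roi); roi3[195:212,320:337]=1
g=big(roi3&(S<60)&(V>190));ys,xs=np.nonzero(g);print("stone",len(xs),onz(c,(xs.mean(),ys.mean()),.025))
w=(roi2&(V>225)&(S<50)).astype(np.uint8)
n,l,st,ce=cv2.connectedComponentsWithStats(w)
for k in range(1,n):
    if st[k,4]>20: print(st[k],ce[k])
E
```

```text
tray ((505.1485290527344, -278.27081298828125), (348.30267333984375, 87.7728271484375), 85.85234832763672) 5059
[[448.79998779296875, -448.79998779296875], [536.2999877929688, -455.1000061035156], [561.5, -107.69999694824219], [474.0, -101.4000015258789]]
rack ((507.107421875, 256.8137512207031), (342.6528625488281, 82.77783966064453), 81.89193725585938) 2996
[[442.0, 93.0], [523.9000244140625, 81.4000015258789], [572.2000122070312, 420.6000061035156], [490.29998779296875, 432.29998779296875]]
post 41 228.78048780487805 213.3170731707317 [0.48649963 0.10658904 0.038     ]
stone 106 [ 0.51567262 -0.12486112  0.025     ]
[162 165  20   8 132] [171.9469697  167.95454545]
[ 96 187  12  12 116] [101.80172414 192.87068966]
[111 186  17  17 219] [119.45205479 194.23287671]
[140 191  18  17 235] [148.34468085 199.09787234]
[168 196  13  13 130] [173.97692308 202.30769231]
[198 201  14  17 169] [203.91715976 208.91715976]
```

```bash
python3 - <<'E'
from h import *
c=eyes.calibration("top")
for n,px,z in(("drum",(119.45,194.23),.054),("sq",(148.34,199.1),.06),("slim",(174,202.3),.074)): print(n,onz(c,px,z))
C=np.array([.507,.2568]);u=np.array([.141,.990])
for k in(99,33,-33,-99): print((C+u*k/1000).round(4))
s,R=toolxy(); w=eyes.calibration("wrist")["camera_from_world"]; o=-w[:3,:3].T@w[:3,3]
print("cam in tool",R.T@(o-s["tcp_pos"]), "look",R.T@-w[2,:3])
print(R)
# start hover: above rack
print(delta([.507,.2568,.42],-8.1))
E
```

```text
drum [0.52576373 0.35987595 0.054     ]
sq [0.51495364 0.29047422 0.06      ]
slim [0.50736212 0.22787009 0.074     ]
[0.521  0.3548]
[0.5117 0.2895]
[0.5023 0.2241]
[0.493  0.1588]
cam in tool [0.06771586 0.00064891 0.03113905] look [-2.69313496e-01 -9.29571181e-04  9.63052115e-01]
[[ 9.19577067e-01  3.92909500e-01 -3.78320781e-04]
 [ 3.92909647e-01 -9.19576157e-01  1.30405211e-03]
 [ 1.64479693e-04 -1.34782230e-03 -9.99999078e-01]]
(array([ 56.71, -61.18,  -1.51]), array([81.72, 16.77, -1.6 ]), array([-7.000e-02, -5.000e-02, -5.876e+01]))
```

```bash
python3 - <<'E'
from h import *
print(delta([.496,.18,.40],-8.1))
E
```

```text
(array([ 52.68, -54.55,   0.48]), array([73.96, 16.76,  0.4 ]), array([-7.000e-02, -5.000e-02, -5.876e+01]))
```

Request:
carry_out(
  motion=[
    {"jaw": 1, "wz": -9.8},
    {"jaw": 1, "wz": -9.8},
    {"jaw": 1, "wz": -9.8},
    {"jaw": 1, "wz": -9.8},
    {"jaw": 1, "wz": -9.8},
    {"jaw": 1, "wz": -9.8},
    {"jaw": 1, "tx": 5.69, "ty": 1.29},
    {"jaw": 1, "tx": 5.69, "ty": 1.29},
    {"jaw": 1, "tx": 5.69, "ty": 1.29},
    {"jaw": 1, "tx": 5.69, "ty": 1.29},
    {"jaw": 1, "tx": 5.69, "ty": 1.29},
    {"jaw": 1, "tx": 5.69, "ty": 1.29},
    {"jaw": 1, "tx": 5.69, "ty": 1.29},
    {"jaw": 1, "tx": 5.69, "ty": 1.29},
    {"jaw": 1, "tx": 5.69, "ty": 1.29},
    {"jaw": 1, "tx": 5.69, "ty": 1.29},
    {"jaw": 1, "tx": 5.69, "ty": 1.29},
    {"jaw": 1, "tx": 5.69, "ty": 1.29},
    {"jaw": 1, "tx": 5.69, "ty": 1.29},
    {"jaw": 1},
  ],
  force=40,
)

```text
invalid input at $.motion[0]: expected keys jaw, tx, ty, tz, wx, wy, wz
```

All keys are required.

Request:
carry_out(
  motion=[
    {"jaw": 1, "tx": 0, "ty": 0, "tz": 0, "wx": 0, "wy": 0, "wz": -9.8},
    {"jaw": 1, "tx": 0, "ty": 0, "tz": 0, "wx": 0, "wy": 0, "wz": -9.8},
    {"jaw": 1, "tx": 0, "ty": 0, "tz": 0, "wx": 0, "wy": 0, "wz": -9.8},
    {"jaw": 1, "tx": 0, "ty": 0, "tz": 0, "wx": 0, "wy": 0, "wz": -9.8},
    {"jaw": 1, "tx": 0, "ty": 0, "tz": 0, "wx": 0, "wy": 0, "wz": -9.8},
    {"jaw": 1, "tx": 0, "ty": 0, "tz": 0, "wx": 0, "wy": 0, "wz": -9.8},
    {"jaw": 1, "tx": 5.69, "ty": 1.29, "tz": 0, "wx": 0, "wy": 0, "wz": 0},
    {"jaw": 1, "tx": 5.69, "ty": 1.29, "tz": 0, "wx": 0, "wy": 0, "wz": 0},
    {"jaw": 1, "tx": 5.69, "ty": 1.29, "tz": 0, "wx": 0, "wy": 0, "wz": 0},
    {"jaw": 1, "tx": 5.69, "ty": 1.29, "tz": 0, "wx": 0, "wy": 0, "wz": 0},
    {"jaw": 1, "tx": 5.69, "ty": 1.29, "tz": 0, "wx": 0, "wy": 0, "wz": 0},
    {"jaw": 1, "tx": 5.69, "ty": 1.29, "tz": 0, "wx": 0, "wy": 0, "wz": 0},
    {"jaw": 1, "tx": 5.69, "ty": 1.29, "tz": 0, "wx": 0, "wy": 0, "wz": 0},
    {"jaw": 1, "tx": 5.69, "ty": 1.29, "tz": 0, "wx": 0, "wy": 0, "wz": 0},
    {"jaw": 1, "tx": 5.69, "ty": 1.29, "tz": 0, "wx": 0, "wy": 0, "wz": 0},
    {"jaw": 1, "tx": 5.69, "ty": 1.29, "tz": 0, "wx": 0, "wy": 0, "wz": 0},
    {"jaw": 1, "tx": 5.69, "ty": 1.29, "tz": 0, "wx": 0, "wy": 0, "wz": 0},
    {"jaw": 1, "tx": 5.69, "ty": 1.29, "tz": 0, "wx": 0, "wy": 0, "wz": 0},
    {"jaw": 1, "tx": 5.69, "ty": 1.29, "tz": 0, "wx": 0, "wy": 0, "wz": 0},
    {"jaw": 1, "tx": 0, "ty": 0, "tz": 0, "wx": 0, "wy": 0, "wz": 0},
  ],
  force=40,
)

```text
clock: 2.65
tcp_pos: [0.4964, 0.1834, 0.4037]
orientation: [-0.0, 0.753, 0.658, -0.0]
wrist_force: [0.6, -0.2, -0.9]
finger_gap: 0.0857
```

```bash
python3 - <<'E'
from h import *
import pickle
c=eyes.calibration("wrist"); im=eyes.read_camera("wrist"); cv2.imwrite("pics/w1.png",im); pickle.dump(c,open("w1.pkl","wb"))
s=get_state(); print(s["clock"],s["tcp_pos"],s["joint_pos"].round(3)); print(delta([.496,.18,.40],-8.1))
E
```

```text
2.7 [0.49579196 0.18178593 0.40379769] [ 0.199  0.223 -0.077  1.273 -0.     1.907]
(array([-0.17,  0.05,  0.38]), array([-0.17,  0.05,  0.38]), array([-0.08,  0.05,  0.24]))
```

View pics/w1.png

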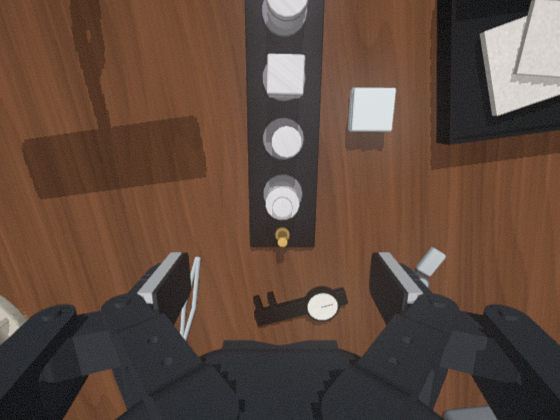

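```bash
python3 - <<'E'
from h import *
import pickle
c=pickle.load(open("w1.pkl","rb")); im=cv2.imread("pics/w1.png")
g=cv2.cvtColor(im,cv2.COLOR_BGR2GRAY)
print(g[142,260:312].tolist()); print(g[75,255:315].tolist()); print(g[2,255:315].tolist());print(g[205,255:310].tolist())
cv2.imwrite("pics/w1z.png",cv2.resize(im[0:260,230:340],None,fx=2.3*1.0,fy=2.3,interpolation=cv2.INTER_CUBIC))
C=np.array([.507,.2568]);u=np.array([.141,.990])
for k in(99,33,-33,-99,-153):
    p=C+u*k/1000; print(k,proj(c,[*p,.014]).round(1))
print("post",onz(c,(282,242),.038))
E
```

```text
[59, 53, 63, 106, 136, 138, 127, 126, 129, 128, 123, 133, 212, 217, 218, 220, 220, 218, 217, 219, 217, 219, 217, 214, 217, 218, 217, 218, 219, 217, 218, 219, 218, 216, 217, 218, 215, 213, 214, 218, 216, 170, 140, 85, 67, 64, 61, 60, 59, 65, 60, 57]
[66, 60, 64, 59, 59, 65, 63, 90, 138, 144, 143, 148, 190, 214, 219, 217, 216, 215, 213, 212, 215, 218, 219, 222, 218, 217, 217, 219, 220, 223, 223, 223, 221, 220, 220, 221, 220, 221, 220, 219, 216, 215, 218, 220, 219, 220, 217, 216, 197, 147, 91, 67, 69, 67, 69, 65, 65, 65, 69, 64]
[65, 70, 62, 68, 74, 73, 68, 80, 132, 146, 144, 133, 131, 173, 206, 213, 214, 213, 213, 216, 217, 216, 219, 219, 219, 217, 214, 217, 213, 212, 211, 213, 217, 216, 219, 220, 220, 220, 217, 218, 216, 217, 216, 216, 216, 213, 216, 217, 218, 219, 214, 175, 118, 82, 76, 72, 76, 74, 70, 75]
[52, 50, 48, 52, 54, 48, 53, 51, 55, 51, 120, 213, 215, 214, 215, 218, 216, 188, 206, 221, 221, 219, 220, 221, 221, 221, 218, 215, 219, 220, 216, 217, 219, 218, 216, 214, 202, 196, 212, 215, 213, 215, 221, 213, 120, 57, 55, 58, 55, 55, 54, 54, 56, 53, 50]
99 [281.2  16.6]
33 [280.8  83.8]
-33 [280.4 144.2]
-99 [280.1 198.9]
-153 [279.8 239.9]
post [0.4890016  0.11199114 0.038     ]
```

View pics/w1z.png

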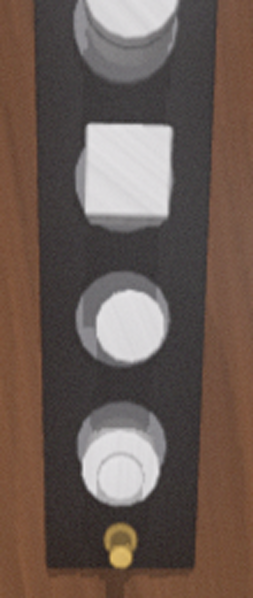

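```bash
cat >> h.py <<'E'
def tops(im,thr=185,lo=80):
    g=cv2.cvtColor(im,cv2.COLOR_BGR2GRAY); S=cv2.cvtColor(im,cv2.COLOR_BGR2HSV)[...,1]
    m=((g>thr)&(S<60)).astype(np.uint8); m=cv2.morphologyEx(m,cv2.MORPH_OPEN,np.ones((3,3)))
    cs,_=cv2.findContours(m,cv2.RETR_EXTERNAL,cv2.CHAIN_APPROX_NONE)
    return [k for k in cs if cv2.contourArea(k)>lo]
E
python3 - <<'E'
from h import *
import pickle
s0=get_state();c=eyes.calibration("wrist"); im=eyes.read_camera("wrist"); cv2.imwrite("pics/w2.png",im)
print(s0["tcp_pos"])
for k in tops(im):
    r=cv2.minAreaRect(k); M=cv2.moments(k); print(np.round([M["m10"]/M["m00"],M["m01"]/M["m00"]],1),np.round(r[0],1),np.round(r[1],1),round(r[2],1))
for n,px,z in(("sq",(286,75),.06),("slim",(286.5,142),.074),("post",(282,242),.038)): print(n,onz(c,px,z))
E
```

```text
[0.49579196 0.18178593 0.40379769]
[322.9 304.7] [323.  304.5] [25. 28.] 90.0
[432.9 259.6] [432.8 260.1] [12.8 25.3] 37.4
[282.6 199.8] [282.5 200. ] [30. 31.] 90.0
[286.8 139. ] [287. 139.] [30. 28.] 90.0
[373.6 106.4] [374.  106.5] [41. 42.] 90.0
[285.7  70.8] [286.  71.] [38. 36.] 90.0
[511.8  66.8] [516.2  61.6] [83.9 66.5] 71.1
[542.8  38.8] [539.  36.] [72. 40.] 90.0
[287.3   5.1] [287.5   6. ] [12. 35.] 90.0
sq [0.51615447 0.28957893 0.06      ]
slim [0.50820714 0.22783915 0.074     ]
post [0.48793796 0.10997014 0.038     ]
```

```bash
python3 - <<'E'
from h import *
print(delta([.524,.358,.26],-8.1))
E
```

```text
(array([17.97,  0.39, 14.38]), array([17.96,  0.32, 14.4 ]), array([-0.08,  0.06,  0.13]))
```

Request:
carry_out(
  motion=[
    {"jaw": 1, "tx": 4.5, "ty": 0.1, "tz": 3.6, "wx": 0, "wy": 0, "wz": 0.1},
    {"jaw": 1, "tx": 4.5, "ty": 0.1, "tz": 3.6, "wx": 0, "wy": 0, "wz": 0},
    {"jaw": 1, "tx": 4.5, "ty": 0.1, "tz": 3.6, "wx": 0, "wy": 0, "wz": 0},
    {"jaw": 1, "tx": 4.5, "ty": 0, "tz": 3.6, "wx": 0, "wy": 0, "wz": 0},
    {"jaw": 1, "tx": 0, "ty": 0, "tz": 0, "wx": 0, "wy": 0, "wz": 0},
    {"jaw": 1, "tx": 0, "ty": 0, "tz": 0, "wx": 0, "wy": 0, "wz": 0},
    {"jaw": 1, "tx": 0, "ty": 0, "tz": 0, "wx": 0, "wy": 0, "wz": 0},
  ],
)

```text
clock: 3.62
tcp_pos: [0.5248, 0.3563, 0.2625]
orientation: [0.0, 0.756, 0.654, 0.001]
wrist_force: [-0.5, -1.3, -0.5]
finger_gap: 0.0854
```

```bash
cat > look.py <<'E'
from h import *
import sys
def look(name,thr=185):
    s0=get_state();c=eyes.calibration("wrist"); im=eyes.read_camera("wrist"); cv2.imwrite(f"pics/{name}.png",im)
    s,R=toolxy(); print(s["clock"],s["tcp_pos"],"gap",s["finger_gap"],"yang",np.degrees(np.arctan2(R[1,1],R[0,1])).round(2))
    gp=s0["tcp_pos"]+R[:,2]*.155; print("grasp px",proj(c,gp).round(1),"grasp pt",gp.round(4))
    for k in tops(im,thr):
        r=cv2.minAreaRect(k); M=cv2.moments(k); px=np.array([M["m10"]/M["m00"],M["m01"]/M["m00"]])
        print(px.round(1),np.round(r[0],1),np.round(r[1],1),round(r[2],1),[(z,onz(c,r[0],z)[:2].round(4).tolist()) for z in (.054,.06,.074,.05,.066)])
    return im,c
if __name__=="__main__": look(sys.argv[1])
E
python3 look.py w3
```

```text
3.675 [0.52484018 0.35649154 0.26251453] gap 0.08531561589491055 yang -8.28
grasp px [279.9 274.2] grasp pt [0.5252 0.3565 0.1075]
[377.6 324.3] [379.  324.4] [12.2 32.3] 5.2 [(0.054, [0.583, 0.2801]), (0.06, [0.5813, 0.2849]), (0.074, [0.5775, 0.2962]), (0.05, [0.5841, 0.2769]), (0.066, [0.5797, 0.2897])]
[280.5 308.8] [280.5 308. ] [74. 53.] 90.0 [(0.054, [0.5179, 0.3027]), (0.06, [0.5185, 0.3067]), (0.074, [0.5198, 0.3162]), (0.05, [0.5175, 0.3]), (0.066, [0.519, 0.3108])]
[402.5 277.2] [401.8 274.4] [57.9 16.8] 60.1 [(0.054, [0.5999, 0.316]), (0.06, [0.5977, 0.3197]), (0.074, [0.5925, 0.3281]), (0.05, [0.6014, 0.3136]), (0.066, [0.5955, 0.3233])]
[156.8 277.2] [157.4 274.6] [17.2 57.9] 29.1 [(0.054, [0.442, 0.339]), (0.06, [0.4451, 0.3419]), (0.074, [0.4524, 0.3485]), (0.05, [0.4399, 0.3371]), (0.066, [0.4483, 0.3447])]
[556.6 234.7] [554.5 239.5] [27.  9.] 90.0 [(0.054, [0.6962, 0.3267]), (0.06, [0.6908, 0.3299]), (0.074, [0.678, 0.3375]), (0.05, [0.6999, 0.3245]), (0.066, [0.6853, 0.3332])]
[280.6 215.1] [281.  214.5] [73. 62.] 90.0 [(0.054, [0.5277, 0.368]), (0.06, [0.5279, 0.3699]), (0.074, [0.5285, 0.3742]), (0.05, [0.5275, 0.3668]), (0.066, [0.5282, 0.3717])]
[278.1 134.5] [278.  134.5] [39. 38.] 90.0 [(0.054, [0.5329, 0.4158]), (0.06, [0.5329, 0.4161]), (0.074, [0.5331, 0.4166]), (0.05, [0.5328, 0.4157]), (0.066, [0.533, 0.4163])]
```

View pics/w3.png

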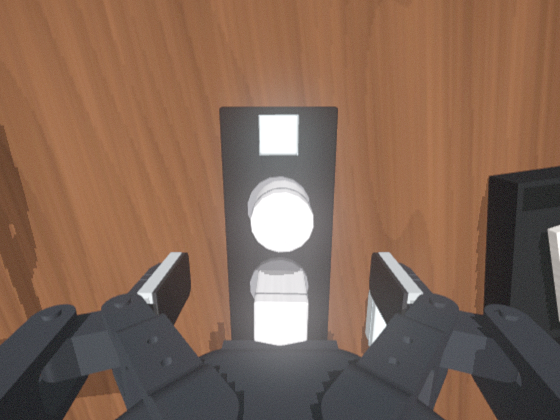

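```bash
python3 - <<'E'
from h import *
c=eyes.calibration("wrist"); p=onz(c,(282,220),.054); print(p, onz(c,(279.5,207),.014))
im=cv2.imread("pics/w3.png")
for thr in (225,240):
  for k in tops(im,thr,300): print(thr,cv2.minAreaRect(k))
print(delta([p[0],p[1],.19],-8.1))
top=eyes.calibration("top"); print(proj(top,p))
E
```

```text
[0.5278426  0.36455561 0.054     ] [0.5259076  0.36178711 0.014     ]
225 ((280.5, 319.5), (49.0, 53.0), 90.0)
225 ((281.0, 282.0), (20.0, 46.0), 90.0)
225 ((281.5, 220.0), (60.0, 61.0), 90.0)
225 ((278.5, 134.0), (38.0, 37.0), 90.0)
240 ((281.0, 322.5), (43.0, 52.0), 90.0)
240 ((281.5, 221.0), (58.0, 61.0), 90.0)
240 ((278.0, 134.0), (36.0, 36.0), 90.0)
(array([0.83, 0.17, 7.25]), array([0.84, 0.18, 7.25]), array([ 0.12, -0.07, -0.18]))
[117.48648005 193.30733567]
```

Request:
carry_out(
  motion=[
    {"jaw": 1, "tx": 0.83, "ty": 0.17, "tz": 0, "wx": 0, "wy": 0, "wz": -0.2},
    {"jaw": 1, "tx": 0, "ty": 0, "tz": 2.5, "wx": 0, "wy": 0, "wz": 0},
    {"jaw": 1, "tx": 0, "ty": 0, "tz": 2.5, "wx": 0, "wy": 0, "wz": 0},
    {"jaw": 1, "tx": 0, "ty": 0, "tz": 1.5, "wx": 0, "wy": 0, "wz": 0},
    {"jaw": 1, "tx": 0, "ty": 0, "tz": 0.9, "wx": 0, "wy": 0, "wz": 0},
    {"jaw": 1, "tx": 0, "ty": 0, "tz": 0, "wx": 0, "wy": 0, "wz": 0},
    {"jaw": -1, "tx": 0, "ty": 0, "tz": 0, "wx": 0, "wy": 0, "wz": 0},
    {"jaw": -1, "tx": 0, "ty": 0, "tz": 0, "wx": 0, "wy": 0, "wz": 0},
    {"jaw": -1, "tx": 0, "ty": 0, "tz": 0, "wx": 0, "wy": 0, "wz": 0},
    {"jaw": -1, "tx": 0, "ty": 0, "tz": 0, "wx": 0, "wy": 0, "wz": 0},
    {"jaw": -1, "tx": 0, "ty": 0, "tz": 0, "wx": 0, "wy": 0, "wz": 0},
    {"jaw": -1, "tx": 0, "ty": 0, "tz": 0, "wx": 0, "wy": 0, "wz": 0},
  ],
  force=40,
)

```text
clock: 5.18
tcp_pos: [0.5274, 0.366, 0.1876]
orientation: [0.0, 0.755, 0.656, 0.001]
wrist_force: [-0.5, 0.3, 5.3]
finger_gap: 0.039
```

```bash
python3 look.py w4|head -3; python3 - <<'E'
from h import *
C=np.array([.5051,-.2783]);u=np.array([.0724,.9974])
for k in(99,33,-33,-99): print((C+u*k/1000).round(4))
E
```

```text
5.225 [0.52739158 0.36595975 0.18755299] gap 0.039324667229336 yang -7.97
grasp px [279.8 274.2] grasp pt [0.5276 0.366  0.0326]
[427.3 400.4] [429.5 402.6] [51.   9.7] 41.6 [(0.054, [0.5847, 0.3078]), (0.06, [0.5819, 0.3151]), (0.074, [0.5753, 0.3321]), (0.05, [0.5865, 0.3029]), (0.066, [0.5791, 0.3224])]
[ 0.5123 -0.1796]
[ 0.5075 -0.2454]
[ 0.5027 -0.3112]
[ 0.4979 -0.377 ]
```

View pics/w4.png

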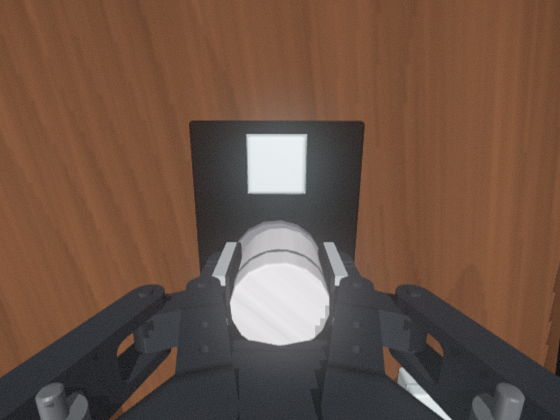

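```bash
python3 - <<'E'
from h import *
c=eyes.calibration("wrist"); p=onz(c,(280,301),.054); s,R=toolxy(); print(p,R.T@(p-s["tcp_pos"]))
print(delta([.501,-.36,.33],-4.15))
E
```

```text
[0.5276904  0.36617142 0.054     ] [1.45400746e-04 9.27518264e-05 1.33553379e-01]
(array([-72.25,   7.46, -14.29]), array([-72.6 ,   2.62, -14.24]), array([ 0.08, -0.04, -3.82]))
```

Request:
carry_out(
  motion=[
    {"jaw": -1, "tx": 0, "ty": 0, "tz": -1.5, "wx": 0, "wy": 0, "wz": 0},
    {"jaw": -1, "tx": 0, "ty": 0, "tz": -4, "wx": 0, "wy": 0, "wz": 0},
    {"jaw": -1, "tx": 0, "ty": 0, "tz": -5, "wx": 0, "wy": 0, "wz": 0},
    {"jaw": -1, "tx": 0, "ty": 0, "tz": -3.7, "wx": 0, "wy": 0, "wz": -3.8},
    {"jaw": -1, "tx": -5, "ty": 0.2, "tz": 0, "wx": 0, "wy": 0, "wz": 0},
    {"jaw": -1, "tx": -5.7, "ty": 0.2, "tz": 0, "wx": 0, "wy": 0, "wz": 0},
    {"jaw": -1, "tx": -5.7, "ty": 0.2, "tz": 0, "wx": 0, "wy": 0, "wz": 0},
    {"jaw": -1, "tx": -5.7, "ty": 0.2, "tz": 0, "wx": 0, "wy": 0, "wz": 0},
    {"jaw": -1, "tx": -5.7, "ty": 0.2, "tz": 0, "wx": 0, "wy": 0, "wz": 0},
    {"jaw": -1, "tx": -5.7, "ty": 0.2, "tz": 0, "wx": 0, "wy": 0, "wz": 0},
    {"jaw": -1, "tx": -5.7, "ty": 0.2, "tz": 0, "wx": 0, "wy": 0, "wz": 0},
    {"jaw": -1, "tx": -5.7, "ty": 0.2, "tz": 0, "wx": 0, "wy": 0, "wz": 0},
    {"jaw": -1, "tx": -5.7, "ty": 0.2, "tz": 0, "wx": 0, "wy": 0, "wz": 0},
    {"jaw": -1, "tx": -5.7, "ty": 0.2, "tz": 0, "wx": 0, "wy": 0, "wz": 0},
    {"jaw": -1, "tx": -5.7, "ty": 0.2, "tz": 0, "wx": 0, "wy": 0, "wz": 0},
    {"jaw": -1, "tx": -5.6, "ty": 0.2, "tz": 0, "wx": 0, "wy": 0, "wz": 0},
    {"jaw": -1, "tx": -5, "ty": 0.2, "tz": 0, "wx": 0, "wy": 0, "wz": 0},
    {"jaw": -1, "tx": 0, "ty": 0, "tz": 0, "wx": 0, "wy": 0, "wz": 0},
    {"jaw": -1, "tx": 0, "ty": 0, "tz": 0, "wx": 0, "wy": 0, "wz": 0},
    {"jaw": -1, "tx": 0, "ty": 0, "tz": 0, "wx": 0, "wy": 0, "wz": 0},
  ],
)

```text
clock: 7.72
tcp_pos: [0.5003, -0.3589, 0.3289]
orientation: [-0.0, 0.732, 0.681, 0.0]
wrist_force: [-0.4, -0.4, -1.9]
finger_gap: 0.0393
```

```bash
python3 - <<'E'
from h import *
import pickle
s0=get_state();c=eyes.calibration("wrist"); im=eyes.read_camera("wrist"); cv2.imwrite("pics/w5.png",im); pickle.dump(c,open("w5.pkl","wb"))
print(s0["tcp_pos"],s0["finger_gap"],abs(s0["qvel"]).max())
E
```

```text
[ 0.50034034 -0.3588616   0.32888761] 0.03928778069787695 0.007957586397852741
```

View pics/w5.png

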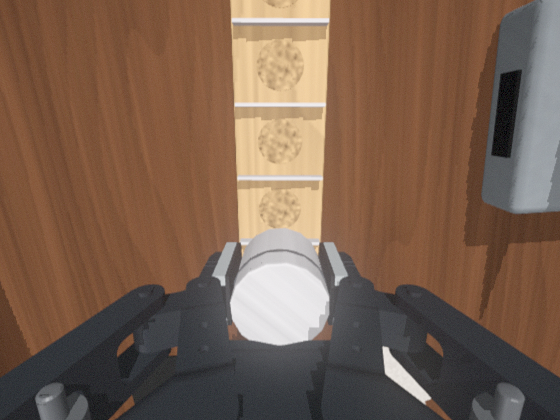

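```bash
python3 - <<'E'
from h import *
import pickle
c=pickle.load(open("w5.pkl","rb")); im=cv2.imread("pics/w5.png")
hsv=cv2.cvtColor(im,cv2.COLOR_BGR2HSV)
m=((hsv[...,1]<70)&(hsv[...,2]>140)).astype(np.uint8); m[:,:220]=0;m[:,340:]=0;m[236:]=0
n,l,st,ce=cv2.connectedComponentsWithStats(m)
for k in range(1,n):
    if st[k,4]>60:
        x,y,w,h,a=st[k]; ys=np.nonzero(l==k)[0]
        xs=np.nonzero(l==k)[1]
        p=np.polyfit(xs,ys,1)
        L=onz(c,(x-.0,np.polyval(p,x)),.018);Rr=onz(c,(x+w-1,np.polyval(p,x+w-1)),.018)
        mid=(L+Rr)/2; d=Rr-L; print(st[k],ce[k].round(1),mid[:2].round(4),np.linalg.norm(d).round(4),np.degrees(np.arctan2(d[1],d[0])).round(2))
# plate edges and corks
y=((hsv[...,0]>10)&(hsv[...,0]<35)&(hsv[...,2]>140)).astype(np.uint8)
for r in (60,140,205):
    xs=np.nonzero(y[r,200:360])[0]+200; a,b=onz(c,(xs[0]-.5,r),.008),onz(c,(xs[-1]+.5,r),.008); print(r,xs[0],xs[-1],((a+b)/2)[:2].round(4),np.linalg.norm(a-b).round(4))
for px in((280,66),(280,142),(280,208)): print(px,onz(c,px,.008)[:2].round(4))
E
```

```text
[231  17  99   9 829] [278.6  21.2] [ 0.5107 -0.2126] 0.0807 -4.51
[234 102  93   6 489] [281.6 104.2] [ 0.5061 -0.2774] 0.0811 -4.49
[237 174  86   7 514] [279.5 177.5] [ 0.501  -0.3426] 0.0799 -4.13
[255 228  49   8 287] [279.6 232.1] [ 0.4966 -0.3971] 0.0474 -4.07
60 214 358 [ 0.514  -0.2404] 0.1276
140 211 359 [ 0.5085 -0.3091] 0.1403
205 212 358 [ 0.5043 -0.3725] 0.1467
(280, 66) [ 0.5084 -0.2449]
(280, 142) [ 0.5037 -0.3106]
(280, 208) [ 0.4991 -0.3753]
```

```bash
python3 - <<'E'
from h import *
print(delta([.5131,-.179,.225],-4.3))
E
```

```text
(array([ 1.802e+01, -1.000e-02,  1.040e+01]), array([18.03, -0.09, 10.39]), array([-0.01, -0.01,  0.23]))
```

Request:
carry_out(
  motion=[
    {"jaw": -1, "tx": 4.5, "ty": 0, "tz": 1.4, "wx": 0, "wy": 0, "wz": 0.2},
    {"jaw": -1, "tx": 5, "ty": 0, "tz": 3, "wx": 0, "wy": 0, "wz": 0},
    {"jaw": -1, "tx": 5, "ty": -0.1, "tz": 3, "wx": 0, "wy": 0, "wz": 0},
    {"jaw": -1, "tx": 3.5, "ty": 0, "tz": 3, "wx": 0, "wy": 0, "wz": 0},
    {"jaw": -1, "tx": 0, "ty": 0, "tz": 0, "wx": 0, "wy": 0, "wz": 0},
    {"jaw": -1, "tx": 0, "ty": 0, "tz": 0, "wx": 0, "wy": 0, "wz": 0},
    {"jaw": -1, "tx": 0, "ty": 0, "tz": 0, "wx": 0, "wy": 0, "wz": 0},
  ],
)

```text
clock: 8.65
tcp_pos: [0.5135, -0.1815, 0.226]
orientation: [0.001, 0.734, 0.679, 0.0]
wrist_force: [0.6, 0.2, -1.1]
finger_gap: 0.0392
```

```bash
python3 - <<'E'
from h import *
print(delta([.5131,-.179,.182],-4.3))
im,c=eyes.read_camera("wrist"),0; cv2.imwrite("pics/w6.png",im)
E
```

```text
(array([ 0.25, -0.08,  4.4 ]), array([ 0.25, -0.06,  4.4 ]), array([ 0.15,  0.08, -0.1 ]))
```

View pics/w6.png

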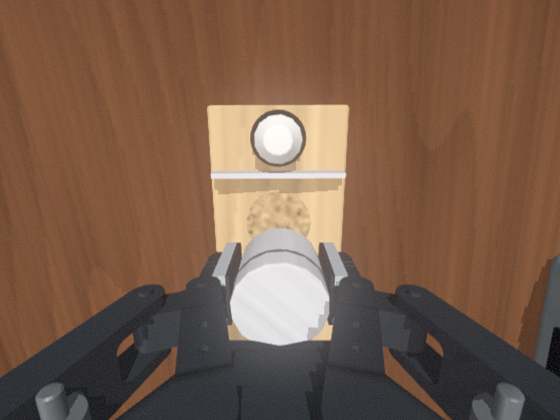

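Request:
carry_out(
  motion=[
    {"jaw": -1, "tx": 0.25, "ty": -0.06, "tz": 1, "wx": 0, "wy": 0, "wz": 0},
    {"jaw": -1, "tx": 0, "ty": 0, "tz": 1.6, "wx": 0, "wy": 0, "wz": 0},
    {"jaw": -1, "tx": 0, "ty": 0, "tz": 1, "wx": 0, "wy": 0, "wz": 0},
    {"jaw": -1, "tx": 0, "ty": 0, "tz": 0.6, "wx": 0, "wy": 0, "wz": 0},
    {"jaw": -1, "tx": 0, "ty": 0, "tz": 0, "wx": 0, "wy": 0, "wz": 0},
    {"jaw": -1, "tx": 0, "ty": 0, "tz": 0, "wx": 0, "wy": 0, "wz": 0},
    {"jaw": -1, "tx": 0, "ty": 0, "tz": 0, "wx": 0, "wy": 0, "wz": 0},
  ],
)

```text
clock: 9.57
tcp_pos: [0.5125, -0.1781, 0.1827]
orientation: [0.0, 0.733, 0.68, 0.0]
wrist_force: [-0.5, -0.2, -0.9]
finger_gap: 0.0389
```

```bash
python3 - <<'E'
from h import *
print(delta([.5131,-.179,.182],-4.3),get_state()["wrist_force"])
c=eyes.calibration("wrist");im=eyes.read_camera("wrist"); cv2.imwrite("pics/w7.png",im)
C=np.array([.5058,-.2775]);u=np.array([.0737,.9973])
print(proj(c,[*(C+.132*u),.018]),proj(c,[*(C+.153*u),.028]))
E
```

```text
(array([-0.08,  0.06,  0.07]), array([-0.08,  0.06,  0.07]), array([ 0.02,  0.01, -0.06])) [-0.49858523 -0.21432895 -0.94347516]
[280.98198686 199.98848746] [281.00037379 156.31660282]
```

View pics/w7.png

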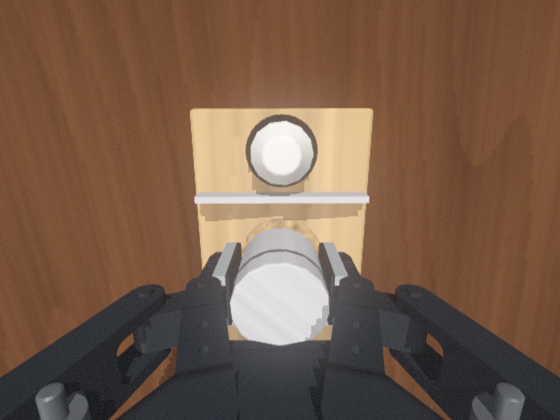

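```bash
python3 - <<'E'
from h import *
c=eyes.calibration("wrist"); s,R=toolxy()
for px,z in(((282,219),.008),((281,198),.018),((281.5,154),.028)):
  p=onz(c,px,z); print(R.T@(p-s["tcp_pos"]))
E
```

```text
[0.01994833 0.00106433 0.17475621]
[0.03334707 0.00051509 0.16475406]
[0.05434521 0.00066305 0.15475098]
```

Request:
carry_out(
  motion=[
    {"jaw": -1, "tx": 0, "ty": 0.05, "tz": 0.07, "wx": 0, "wy": 0, "wz": 0},
    {"jaw": -1, "tx": 0, "ty": 0, "tz": 0, "wx": 0, "wy": 0, "wz": 0},
    {"jaw": 0.2, "tx": 0, "ty": 0, "tz": 0, "wx": 0, "wy": 0, "wz": 0},
    {"jaw": 1, "tx": 0, "ty": 0, "tz": 0, "wx": 0, "wy": 0, "wz": 0},
    {"jaw": 1, "tx": 0, "ty": 0, "tz": 0, "wx": 0, "wy": 0, "wz": 0},
    {"jaw": 1, "tx": 0, "ty": 0, "tz": 0, "wx": 0, "wy": 0, "wz": 0},
    {"jaw": 1, "tx": 0, "ty": 0, "tz": -2, "wx": 0, "wy": 0, "wz": 0},
    {"jaw": 1, "tx": 0, "ty": 0, "tz": -5, "wx": 0, "wy": 0, "wz": 0},
    {"jaw": 1, "tx": 0, "ty": 0, "tz": -3, "wx": 0, "wy": 0, "wz": 0},
    {"jaw": 1, "tx": 0, "ty": 0, "tz": 0, "wx": 0, "wy": 0, "wz": 0},
  ],
)

```text
clock: 10.88
tcp_pos: [0.514, -0.1786, 0.2848]
orientation: [0.003, 0.734, 0.68, 0.001]
wrist_force: [-0.2, 0.5, -1.1]
finger_gap: 0.0854
```

```bash
python3 - <<'E'
from h import *
print(delta([.517,.296,.26],-8.1))
im=eyes.read_camera("wrist"); cv2.imwrite("pics/w8.png",im)
E
```

```text
(array([47.36, -3.32,  2.35]), array([47.03, -6.39,  2.48]), array([0.31, 0.12, 3.74]))
```

View pics/w8.png

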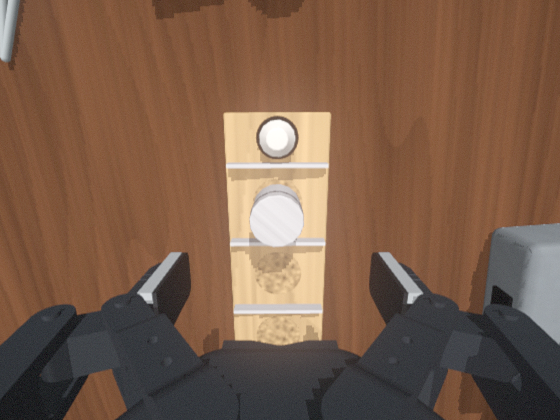

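Request:
carry_out(
  motion=[
    {"jaw": 1, "tx": 0, "ty": 0, "tz": 0, "wx": 0.2, "wy": 0.1, "wz": 3.7},
    {"jaw": 1, "tx": 5.2, "ty": -0.7, "tz": 0, "wx": 0, "wy": 0, "wz": 0},
    {"jaw": 1, "tx": 5.3, "ty": -0.7, "tz": 0, "wx": 0, "wy": 0, "wz": 0},
    {"jaw": 1, "tx": 5.3, "ty": -0.7, "tz": 0, "wx": 0, "wy": 0, "wz": 0},
    {"jaw": 1, "tx": 5.3, "ty": -0.7, "tz": 0, "wx": 0, "wy": 0, "wz": 0},
    {"jaw": 1, "tx": 5.3, "ty": -0.7, "tz": 0, "wx": 0, "wy": 0, "wz": 0},
    {"jaw": 1, "tx": 5.3, "ty": -0.7, "tz": 0, "wx": 0, "wy": 0, "wz": 0},
    {"jaw": 1, "tx": 5.3, "ty": -0.7, "tz": 0.5, "wx": 0, "wy": 0, "wz": 0},
    {"jaw": 1, "tx": 5, "ty": -0.7, "tz": 1, "wx": 0, "wy": 0, "wz": 0},
    {"jaw": 1, "tx": 5, "ty": -0.7, "tz": 1, "wx": 0, "wy": 0, "wz": 0},
    {"jaw": 1, "tx": 0, "ty": 0, "tz": 0, "wx": 0, "wy": 0, "wz": 0},
    {"jaw": 1, "tx": 0, "ty": 0, "tz": 0, "wx": 0, "wy": 0, "wz": 0},
    {"jaw": 1, "tx": 0, "ty": 0, "tz": 0, "wx": 0, "wy": 0, "wz": 0},
  ],
)

```text
clock: 12.55
tcp_pos: [0.5164, 0.295, 0.2575]
orientation: [-0.002, 0.756, 0.655, -0.001]
wrist_force: [0.3, 0.1, 1.0]
finger_gap: 0.0856
```

```bash
python3 - <<'E'
from look import *
im,c=look("w9",225)
E
```

```text
12.6 [0.5165393  0.29490089 0.25784525] gap 0.08553577436050644 yang -8.17
grasp px [279.9 274.1] grasp pt [0.5158 0.2952 0.1025]
[283.1 335.8] [282.9 335.2] [16.8 41.1] 80.5 [(0.054, [0.5074, 0.2237]), (0.06, [0.508, 0.2285]), (0.074, [0.5095, 0.2397]), (0.05, [0.5069, 0.2205]), (0.066, [0.5086, 0.2333])]
[420.1 252.3] [414.9 255.4] [61.  57.7] 7.1 [(0.054, [0.5968, 0.2703]), (0.06, [0.5943, 0.2734]), (0.074, [0.5885, 0.2809]), (0.05, [0.5984, 0.2682]), (0.066, [0.5918, 0.2766])]
[281.6 240.2] [282.  240.5] [55. 58.] 90.0 [(0.054, [0.5164, 0.2917]), (0.06, [0.5167, 0.2941]), (0.074, [0.5175, 0.2998]), (0.05, [0.5162, 0.2901]), (0.066, [0.517, 0.2965])]
[280.  29.] [280.  29.] [44. 40.] 90.0 [(0.054, [0.5316, 0.4067]), (0.06, [0.5314, 0.4051]), (0.074, [0.5309, 0.4014]), (0.05, [0.5317, 0.4077]), (0.066, [0.5312, 0.4035])]
```

View pics/w9.png

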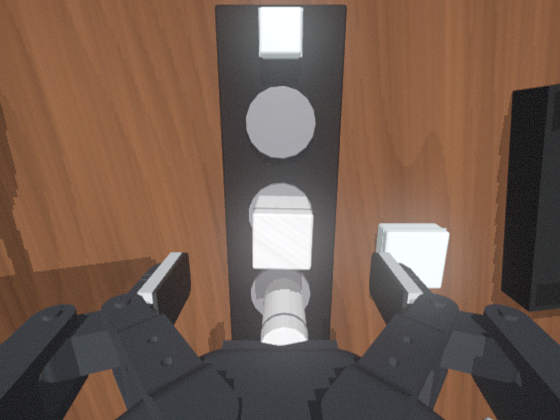

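```bash
python3 - <<'E'
from h import *
print(delta([.517,.2945,.19],-8.1))
E
```

```text
(array([-0.04,  0.08,  6.78]), array([-0.03,  0.05,  6.78]), array([-0.22, -0.07, -0.07]))
```

Request:
carry_out(
  motion=[
    {"jaw": 1, "tx": 0, "ty": 0.05, "tz": 1.5, "wx": -0.2, "wy": -0.1, "wz": 0},
    {"jaw": 1, "tx": 0, "ty": 0, "tz": 2.5, "wx": 0, "wy": 0, "wz": 0},
    {"jaw": 1, "tx": 0, "ty": 0, "tz": 2, "wx": 0, "wy": 0, "wz": 0},
    {"jaw": 1, "tx": 0, "ty": 0, "tz": 0.8, "wx": 0, "wy": 0, "wz": 0},
    {"jaw": 1, "tx": 0, "ty": 0, "tz": 0, "wx": 0, "wy": 0, "wz": 0},
    {"jaw": -1, "tx": 0, "ty": 0, "tz": 0, "wx": 0, "wy": 0, "wz": 0},
    {"jaw": -1, "tx": 0, "ty": 0, "tz": 0, "wx": 0, "wy": 0, "wz": 0},
    {"jaw": -1, "tx": 0, "ty": 0, "tz": 0, "wx": 0, "wy": 0, "wz": 0},
    {"jaw": -1, "tx": 0, "ty": 0, "tz": 0, "wx": 0, "wy": 0, "wz": 0},
    {"jaw": -1, "tx": 0, "ty": 0, "tz": 0, "wx": 0, "wy": 0, "wz": 0},
    {"jaw": -1, "tx": 0, "ty": 0, "tz": 0, "wx": 0, "wy": 0, "wz": 0},
  ],
)

```text
clock: 13.98
tcp_pos: [0.5172, 0.2963, 0.1908]
orientation: [0.0, 0.755, 0.656, 0.001]
wrist_force: [-0.5, 0.3, 5.4]
finger_gap: 0.0356
```

```bash
python3 look.py w10|head -2; python3 - <<'E'
from h import *
print(delta([.5083,-.2447,.30],-4.3))
E
```

```text
14.025 [0.51716608 0.2962989  0.19078118] gap 0.03518483124724522 yang -8.06
grasp px [279.8 274.2] grasp pt [0.5174 0.2963 0.0358]
(array([-53.68,   6.72, -10.95]), array([-54.01,   3.17, -10.92]), array([ 0.07, -0.04, -3.76]))
```

View pics/w10.png

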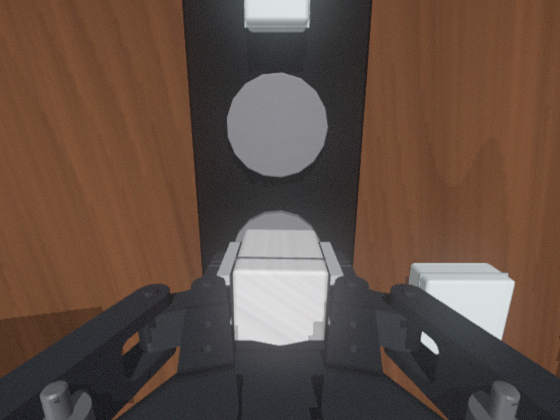

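```bash
python3 - <<'E'
from h import *
c=eyes.calibration("wrist"); s,R=toolxy()
for px,z in(((280,260),.06),((280,341),.06),((234,300),.06),((327,300),.06)):
  p=onz(c,px,z); print((R.T@(p-s["tcp_pos"])).round(4))
E
```

```text
[1.880e-02 1.000e-04 1.308e-01]
[-1.590e-02  1.000e-04  1.308e-01]
[ 0.0024 -0.0172  0.1308]
[0.0024 0.0178 0.1308]
```

Request:
carry_out(
  motion=[
    {"jaw": -1, "tx": 0, "ty": 0, "tz": -1.5, "wx": 0, "wy": 0, "wz": 0},
    {"jaw": -1, "tx": 0, "ty": 0, "tz": -4, "wx": 0, "wy": 0, "wz": 0},
    {"jaw": -1, "tx": 0, "ty": 0, "tz": -4, "wx": 0, "wy": 0, "wz": 0},
    {"jaw": -1, "tx": -2, "ty": 0, "tz": -1.4, "wx": 0, "wy": 0, "wz": -3.7},
    {"jaw": -1, "tx": -5.4, "ty": 0.3, "tz": 0, "wx": 0, "wy": 0, "wz": 0},
    {"jaw": -1, "tx": -5.5, "ty": 0.3, "tz": 0, "wx": 0, "wy": 0, "wz": 0},
    {"jaw": -1, "tx": -5.5, "ty": 0.3, "tz": 0, "wx": 0, "wy": 0, "wz": 0},
    {"jaw": -1, "tx": -5.5, "ty": 0.3, "tz": 0, "wx": 0, "wy": 0, "wz": 0},
    {"jaw": -1, "tx": -5.5, "ty": 0.3, "tz": 0, "wx": 0, "wy": 0, "wz": 0},
    {"jaw": -1, "tx": -5.5, "ty": 0.3, "tz": 0, "wx": 0, "wy": 0, "wz": 0},
    {"jaw": -1, "tx": -5.5, "ty": 0.3, "tz": 0, "wx": 0, "wy": 0, "wz": 0},
    {"jaw": -1, "tx": -5.5, "ty": 0.4, "tz": 0, "wx": 0, "wy": 0, "wz": 0},
    {"jaw": -1, "tx": -5, "ty": 0.3, "tz": 1, "wx": 0, "wy": 0, "wz": 0},
    {"jaw": -1, "tx": -3.2, "ty": 0.2, "tz": 3, "wx": 0, "wy": 0, "wz": 0},
    {"jaw": -1, "tx": 0, "ty": 0, "tz": 3.5, "wx": 0, "wy": 0, "wz": 0},
    {"jaw": -1, "tx": 0, "ty": 0, "tz": 0, "wx": 0, "wy": 0, "wz": 0},
    {"jaw": -1, "tx": 0, "ty": 0, "tz": 0, "wx": 0, "wy": 0, "wz": 0},
    {"jaw": -1, "tx": 0, "ty": 0, "tz": 0, "wx": 0, "wy": 0, "wz": 0},
  ],
)

```text
clock: 16.27
tcp_pos: [0.5051, -0.2454, 0.2259]
orientation: [0.001, 0.733, 0.68, 0.0]
wrist_force: [0.4, 0.8, -1.1]
finger_gap: 0.0357
```

```bash
python3 - <<'E'
from h import *
s=get_state();print(s["clock"],s["tcp_pos"],s["finger_gap"],delta([.5083,-.2459,.185],-4.3))
E
```

```text
16.275 [ 0.50507247 -0.24538276  0.22592369] 0.03573922772599362 (array([-0.02,  0.32,  4.09]), array([-0.03,  0.33,  4.09]), array([ 0.14,  0.09, -0.01]))
```

Request:
carry_out(
  motion=[
    {"jaw": -1, "tx": 0, "ty": 0.33, "tz": 0.5, "wx": 0.1, "wy": 0.1, "wz": 0},
    {"jaw": -1, "tx": 0, "ty": 0, "tz": 1.5, "wx": 0, "wy": 0, "wz": 0},
    {"jaw": -1, "tx": 0, "ty": 0, "tz": 1, "wx": 0, "wy": 0, "wz": 0},
    {"jaw": -1, "tx": 0, "ty": 0, "tz": 0.6, "wx": 0, "wy": 0, "wz": 0},
    {"jaw": -1, "tx": 0, "ty": 0, "tz": 0.3, "wx": 0, "wy": 0, "wz": 0},
    {"jaw": -1, "tx": 0, "ty": 0, "tz": 0, "wx": 0, "wy": 0, "wz": 0},
    {"jaw": -1, "tx": 0, "ty": 0, "tz": 0, "wx": 0, "wy": 0, "wz": 0},
  ],
)

```text
clock: 17.15
tcp_pos: [0.5076, -0.2458, 0.1851]
orientation: [-0.001, 0.734, 0.68, 0.0]
wrist_force: [0.8, -1.5, -1.5]
finger_gap: 0.0359
```

```bash
python3 - <<'E'
from h import *
print(delta([.5083,-.2459,.185],-4.3))
c=eyes.calibration("wrist");im=eyes.read_camera("wrist"); cv2.imwrite("pics/w11.png",im)
C=np.array([.5058,-.2775]);u=np.array([.0737,.9973])
print(proj(c,[*(C+.066*u),.018]))
E
```

```text
(array([-0.  ,  0.07,  0.01]), array([-0.  ,  0.07,  0.01]), array([-0.08, -0.08, -0.07]))
[281.28888426 195.29731857]
```

View pics/w11.png

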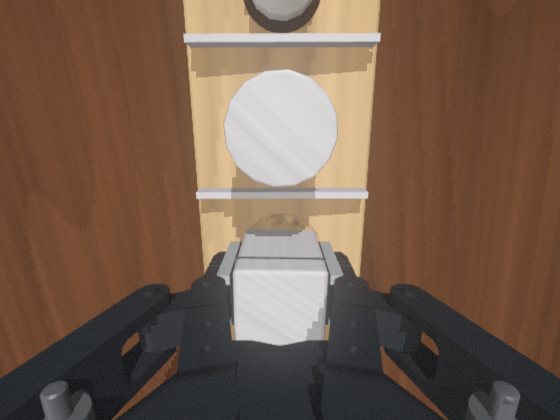

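Request:
carry_out(
  motion=[
    {"jaw": -1, "tx": 0, "ty": 0.05, "tz": 0.03, "wx": 0, "wy": 0, "wz": 0},
    {"jaw": 0.2, "tx": 0, "ty": 0, "tz": 0, "wx": 0, "wy": 0, "wz": 0},
    {"jaw": 1, "tx": 0, "ty": 0, "tz": 0, "wx": 0, "wy": 0, "wz": 0},
    {"jaw": 1, "tx": 0, "ty": 0, "tz": 0, "wx": 0, "wy": 0, "wz": 0},
    {"jaw": 1, "tx": 0, "ty": 0, "tz": 0, "wx": 0, "wy": 0, "wz": 0},
    {"jaw": 1, "tx": 0, "ty": 0, "tz": -2, "wx": 0, "wy": 0, "wz": 0},
    {"jaw": 1, "tx": 0, "ty": 0, "tz": -5, "wx": 0, "wy": 0, "wz": 0},
    {"jaw": 1, "tx": 0, "ty": 0, "tz": -3, "wx": 0, "wy": 0, "wz": 0},
    {"jaw": 1, "tx": 0, "ty": 0, "tz": 0, "wx": 0, "wy": 0, "wz": 0},
  ],
)

```text
clock: 18.32
tcp_pos: [0.5092, -0.2465, 0.2877]
orientation: [0.002, 0.733, 0.68, 0.001]
wrist_force: [0.2, 0.6, -0.1]
finger_gap: 0.0855
```

```bash
python3 - <<'E'
from h import *
print(delta([.509,.231,.275],-8.1))
im=eyes.read_camera("wrist"); cv2.imwrite("pics/w12.png",im)
E
```

```text
(array([47.61, -3.65,  1.2 ]), array([47.27, -6.75,  1.27]), array([0.2 , 0.07, 3.74]))
```

View pics/w12.png

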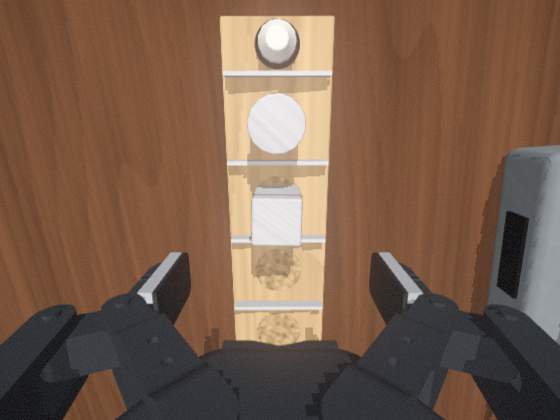

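Drum at (277,124) and square at (277,218) stand fine in stalls 1 and 2. On to the slim one.

Request:
carry_out(
  motion=[
    {"jaw": 1, "tx": 0, "ty": 0, "tz": 0, "wx": 0.2, "wy": 0.1, "wz": 3.7},
    {"jaw": 1, "tx": 5.2, "ty": -0.7, "tz": 0, "wx": 0, "wy": 0, "wz": 0},
    {"jaw": 1, "tx": 5.3, "ty": -0.7, "tz": 0, "wx": 0, "wy": 0, "wz": 0},
    {"jaw": 1, "tx": 5.3, "ty": -0.8, "tz": 0, "wx": 0, "wy": 0, "wz": 0},
    {"jaw": 1, "tx": 5.3, "ty": -0.8, "tz": 0, "wx": 0, "wy": 0, "wz": 0},
    {"jaw": 1, "tx": 5.3, "ty": -0.8, "tz": 0, "wx": 0, "wy": 0, "wz": 0},
    {"jaw": 1, "tx": 5.3, "ty": -0.8, "tz": 0, "wx": 0, "wy": 0, "wz": 0},
    {"jaw": 1, "tx": 5.3, "ty": -0.7, "tz": 0.3, "wx": 0, "wy": 0, "wz": 0},
    {"jaw": 1, "tx": 5.2, "ty": -0.7, "tz": 0.5, "wx": 0, "wy": 0, "wz": 0},
    {"jaw": 1, "tx": 5, "ty": -0.7, "tz": 0.5, "wx": 0, "wy": 0, "wz": 0},
    {"jaw": 1, "tx": 0, "ty": 0, "tz": 0, "wx": 0, "wy": 0, "wz": 0},
    {"jaw": 1, "tx": 0, "ty": 0, "tz": 0, "wx": 0, "wy": 0, "wz": 0},
    {"jaw": 1, "tx": 0, "ty": 0, "tz": 0, "wx": 0, "wy": 0, "wz": 0},
  ],
)

```text
clock: 20.0
tcp_pos: [0.5079, 0.2298, 0.2731]
orientation: [-0.003, 0.756, 0.655, -0.001]
wrist_force: [0.3, -0.6, -0.1]
finger_gap: 0.0853
```

```bash
python3 - <<'E'
from look import *
im,c=look("w13",225)
print(delta([.509,.231,.275],-8.1))
E
```

```text
20.05 [0.50808552 0.22969368 0.27332157] gap 0.0853480920287844 yang -8.17
grasp px [280.  274.1] grasp pt [0.5071 0.2303 0.1181]
[278.3 311.9] [279.  310.5] [48.3 53.1] 39.8 [(0.054, [0.497, 0.1676]), (0.06, [0.4976, 0.1717]), (0.074, [0.4991, 0.1813]), (0.05, [0.4965, 0.1648]), (0.066, [0.4983, 0.1758])]
[283.4 235.5] [283.3 236.3] [47.7 46.6] 42.0 [(0.054, [0.5079, 0.2235]), (0.06, [0.5082, 0.2258]), (0.074, [0.5089, 0.2312]), (0.05, [0.5077, 0.2219]), (0.066, [0.5085, 0.2281])]
[282.6 200.5] [282.1 199.8] [13.7 15.3] 85.6 [(0.054, [0.5107, 0.2485]), (0.06, [0.5109, 0.25]), (0.074, [0.5114, 0.2536]), (0.05, [0.5105, 0.2474]), (0.066, [0.5111, 0.2515])]
[415.5 168.2] [416.5 168.5] [61. 67.] 90.0 [(0.054, [0.5966, 0.2566]), (0.06, [0.5941, 0.2579]), (0.074, [0.5882, 0.2609]), (0.05, [0.5983, 0.2558]), (0.066, [0.5915, 0.2592])]
(array([ 0.14,  0.07, -0.17]), array([ 0.14,  0.07, -0.17]), array([-0.34, -0.15, -0.07]))
```

View pics/w13.png

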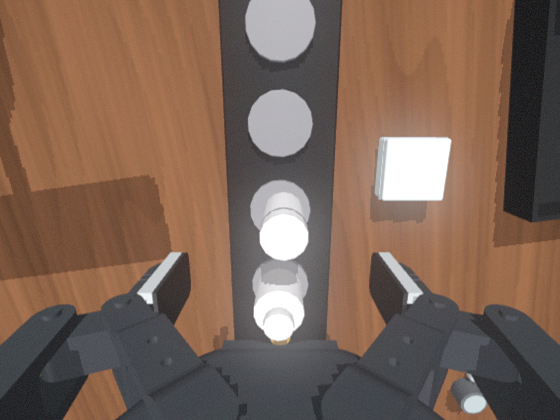

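Request:
carry_out(
  motion=[
    {"jaw": 1, "tx": 0.15, "ty": 0.07, "tz": 0, "wx": -0.3, "wy": -0.1, "wz": 0},
    {"jaw": 1, "tx": 0, "ty": 0, "tz": 2.3, "wx": 0, "wy": 0, "wz": 0},
    {"jaw": 1, "tx": 0, "ty": 0, "tz": 2.5, "wx": 0, "wy": 0, "wz": 0},
    {"jaw": 1, "tx": 0, "ty": 0, "tz": 2, "wx": 0, "wy": 0, "wz": 0},
    {"jaw": 1, "tx": 0, "ty": 0, "tz": 0.8, "wx": 0, "wy": 0, "wz": 0},
    {"jaw": 1, "tx": 0, "ty": 0, "tz": 0, "wx": 0, "wy": 0, "wz": 0},
    {"jaw": -1, "tx": 0, "ty": 0, "tz": 0, "wx": 0, "wy": 0, "wz": 0},
    {"jaw": -1, "tx": 0, "ty": 0, "tz": 0, "wx": 0, "wy": 0, "wz": 0},
    {"jaw": -1, "tx": 0, "ty": 0, "tz": 0, "wx": 0, "wy": 0, "wz": 0},
    {"jaw": -1, "tx": 0, "ty": 0, "tz": 0, "wx": 0, "wy": 0, "wz": 0},
    {"jaw": -1, "tx": 0, "ty": 0, "tz": 0, "wx": 0, "wy": 0, "wz": 0},
    {"jaw": -1, "tx": 0, "ty": 0, "tz": 0, "wx": 0, "wy": 0, "wz": 0},
    {"jaw": -1, "tx": 0, "ty": 0, "tz": 0, "wx": 0, "wy": 0, "wz": 0},
  ],
)

```text
clock: 21.68
tcp_pos: [0.5091, 0.2325, 0.1982]
orientation: [-0.0, 0.755, 0.656, 0.001]
wrist_force: [-0.8, -0.7, 6.4]
finger_gap: 0.0288
```

```bash
python3 look.py w14|head -2; python3 - <<'E'
from h import *
print(delta([.5034,-.3104,.33],-4.3))
E
```

```text
21.725 [0.5091127  0.23248892 0.19820833] gap 0.029030760374590226 yang -8.06
grasp px [279.8 274.2] grasp pt [0.5093 0.2327 0.0432]
(array([-53.81,   7.06, -13.27]), array([-54.18,   3.5 , -13.18]), array([ 0.05, -0.1 , -3.76]))
```

View pics/w14.png

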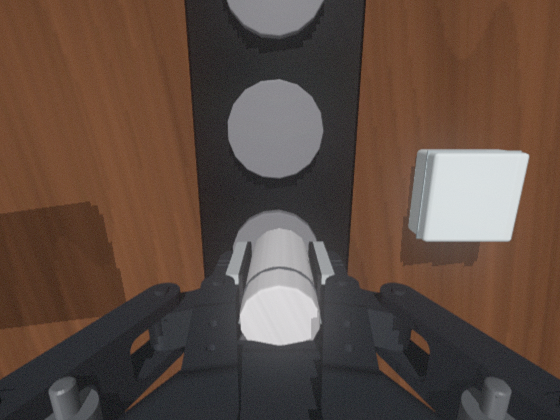

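```bash
python3 - <<'E'
from h import *
c=eyes.calibration("wrist"); s,R=toolxy()
for px,z in(((280,286),.074),((280,345),.074),((240,316),.074),((319,316),.074)):
  p=onz(c,px,z); print((R.T@(p-s["tcp_pos"])).round(4))
im=cv2.imread("pics/w14.png"); cv2.imwrite("pics/w14z.png",cv2.resize(im[210:360,200:360],None,fx=4,fy=4))
E
```

```text
[1.220e-02 1.000e-04 1.242e-01]
[-1.220e-02  1.000e-04  1.242e-01]
[ 0.0002 -0.0142  0.1242]
[0.0002 0.014  0.1242]
```

View pics/w14z.png

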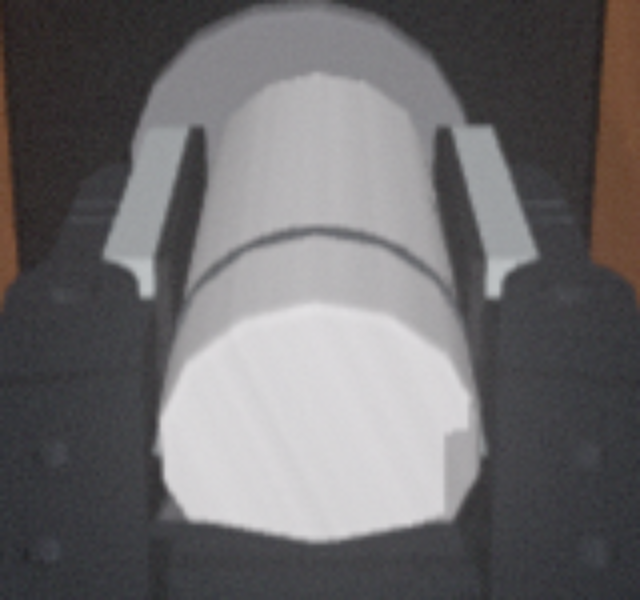

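Request:
carry_out(
  motion=[
    {"jaw": -1, "tx": 0, "ty": 0, "tz": -1.5, "wx": 0, "wy": 0, "wz": 0},
    {"jaw": -1, "tx": 0, "ty": 0, "tz": -4, "wx": 0, "wy": 0, "wz": 0},
    {"jaw": -1, "tx": 0, "ty": 0, "tz": -4, "wx": 0, "wy": 0, "wz": 0},
    {"jaw": -1, "tx": -2, "ty": 0, "tz": -1.5, "wx": 0, "wy": 0, "wz": -3.7},
    {"jaw": -1, "tx": -5.4, "ty": 0.3, "tz": 0, "wx": 0, "wy": 0, "wz": 0},
    {"jaw": -1, "tx": -5.5, "ty": 0.4, "tz": 0, "wx": 0, "wy": 0, "wz": 0},
    {"jaw": -1, "tx": -5.5, "ty": 0.4, "tz": 0, "wx": 0, "wy": 0, "wz": 0},
    {"jaw": -1, "tx": -5.5, "ty": 0.4, "tz": 0, "wx": 0, "wy": 0, "wz": 0},
    {"jaw": -1, "tx": -5.5, "ty": 0.4, "tz": 0, "wx": 0, "wy": 0, "wz": 0},
    {"jaw": -1, "tx": -5.5, "ty": 0.4, "tz": 0, "wx": 0, "wy": 0, "wz": 0},
    {"jaw": -1, "tx": -5.5, "ty": 0.4, "tz": 0, "wx": 0, "wy": 0, "wz": 0},
    {"jaw": -1, "tx": -5.5, "ty": 0.4, "tz": 0, "wx": 0, "wy": 0, "wz": 0},
    {"jaw": -1, "tx": -5, "ty": 0.3, "tz": 0, "wx": 0, "wy": 0, "wz": 0},
    {"jaw": -1, "tx": -3.1, "ty": 0.2, "tz": 1, "wx": 0, "wy": 0, "wz": 0},
    {"jaw": -1, "tx": 0, "ty": 0, "tz": 3, "wx": 0, "wy": 0, "wz": 0},
    {"jaw": -1, "tx": 0, "ty": 0, "tz": 2.5, "wx": 0, "wy": 0, "wz": 0},
    {"jaw": -1, "tx": 0, "ty": 0, "tz": 0, "wx": 0, "wy": 0, "wz": 0},
    {"jaw": -1, "tx": 0, "ty": 0, "tz": 0, "wx": 0, "wy": 0, "wz": 0},
    {"jaw": -1, "tx": 0, "ty": 0, "tz": 0, "wx": 0, "wy": 0, "wz": 0},
  ],
)

```text
clock: 24.1
tcp_pos: [0.503, -0.3089, 0.2435]
orientation: [0.001, 0.733, 0.68, 0.001]
wrist_force: [-0.4, -0.2, -1.6]
finger_gap: 0.0292
```

```bash
python3 - <<'E'
from h import *
s=get_state();print(s["clock"],s["tcp_pos"],s["finger_gap"],delta([.5035,-.309,.1924],-4.3))
E
```

```text
24.1 [ 0.50300879 -0.30894328  0.2434596 ] 0.029167853686136076 (array([-0.  ,  0.04,  5.11]), array([-0.  ,  0.05,  5.11]), array([ 0.12,  0.01, -0.04]))
```

Request:
carry_out(
  motion=[
    {"jaw": -1, "tx": 0, "ty": 0.05, "tz": 1, "wx": 0.1, "wy": 0, "wz": 0},
    {"jaw": -1, "tx": 0, "ty": 0, "tz": 2, "wx": 0, "wy": 0, "wz": 0},
    {"jaw": -1, "tx": 0, "ty": 0, "tz": 1, "wx": 0, "wy": 0, "wz": 0},
    {"jaw": -1, "tx": 0, "ty": 0, "tz": 0.6, "wx": 0, "wy": 0, "wz": 0},
    {"jaw": -1, "tx": 0, "ty": 0, "tz": 0.3, "wx": 0, "wy": 0, "wz": 0},
    {"jaw": -1, "tx": 0, "ty": 0, "tz": 0, "wx": 0, "wy": 0, "wz": 0},
    {"jaw": -1, "tx": 0, "ty": 0, "tz": 0, "wx": 0, "wy": 0, "wz": 0},
    {"jaw": -1, "tx": 0, "ty": 0, "tz": 0, "wx": 0, "wy": 0, "wz": 0},
  ],
)

```text
clock: 25.1
tcp_pos: [0.503, -0.3088, 0.1933]
orientation: [-0.001, 0.734, 0.68, -0.0]
wrist_force: [-0.2, -0.2, -0.8]
finger_gap: 0.0288
```

```bash
python3 - <<'E'
from h import *
print(delta([.5035,-.309,.1924],-4.3))
c=eyes.calibration("wrist");im=eyes.read_camera("wrist"); cv2.imwrite("pics/w15.png",im)
C=np.array([.5058,-.2775]);u=np.array([.0737,.9973])
print(proj(c,[*(C+.0*u),.018]))
E
```

```text
(array([-0.02,  0.05,  0.08]), array([-0.02,  0.05,  0.09]), array([-0.07, -0.05, -0.07]))
[281.16973722 196.85915878]
```

View pics/w15.png

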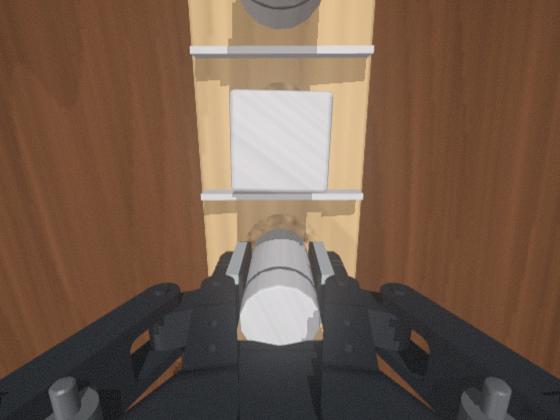

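Request:
carry_out(
  motion=[
    {"jaw": -1, "tx": 0, "ty": 0.05, "tz": 0.08, "wx": 0, "wy": 0, "wz": 0},
    {"jaw": -1, "tx": 0, "ty": 0, "tz": 0.02, "wx": 0, "wy": 0, "wz": 0},
    {"jaw": 0.1, "tx": 0, "ty": 0, "tz": 0, "wx": 0, "wy": 0, "wz": 0},
    {"jaw": 1, "tx": 0, "ty": 0, "tz": 0, "wx": 0, "wy": 0, "wz": 0},
    {"jaw": 1, "tx": 0, "ty": 0, "tz": 0, "wx": 0, "wy": 0, "wz": 0},
    {"jaw": 1, "tx": 0, "ty": 0, "tz": 0, "wx": 0, "wy": 0, "wz": 0},
    {"jaw": 1, "tx": 0, "ty": 0, "tz": -2, "wx": 0, "wy": 0, "wz": 0},
    {"jaw": 1, "tx": 0, "ty": 0, "tz": -5, "wx": 0, "wy": 0, "wz": 0},
    {"jaw": 1, "tx": 0, "ty": 0, "tz": -3, "wx": 0, "wy": 0, "wz": 0},
    {"jaw": 1, "tx": 0, "ty": 0, "tz": 0, "wx": 0, "wy": 0, "wz": 0},
  ],
)

```text
clock: 26.4
tcp_pos: [0.5044, -0.3096, 0.2949]
orientation: [0.002, 0.734, 0.68, 0.0]
wrist_force: [0.3, 0.4, 0.9]
finger_gap: 0.0852
```

```bash
python3 - <<'E'
from h import *
print(delta([.4997,.1657,.265],-8.1))
im=eyes.read_camera("wrist"); cv2.imwrite("pics/w16.png",im)
E
```

```text
(array([47.36, -4.1 ,  2.88]), array([46.99, -7.17,  2.99]), array([0.18, 0.12, 3.74]))
```

View pics/w16.png

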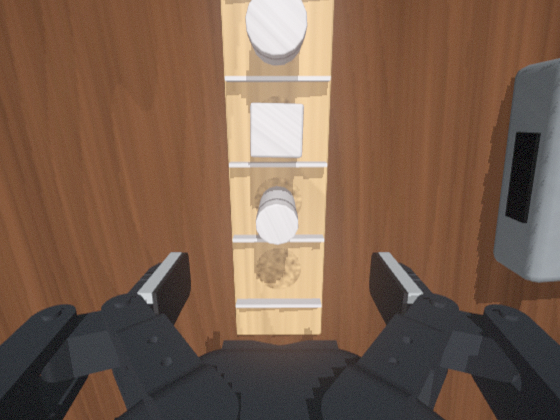

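The slim canister (277,215) stands upright in stall 3. Now the knobbed one.

Request:
carry_out(
  motion=[
    {"jaw": 1, "tx": 0, "ty": 0, "tz": 0, "wx": 0, "wy": 0, "wz": 3.7},
    {"jaw": 1, "tx": 5.2, "ty": -0.8, "tz": 0, "wx": 0, "wy": 0, "wz": 0},
    {"jaw": 1, "tx": 5.3, "ty": -0.8, "tz": 0, "wx": 0, "wy": 0, "wz": 0},
    {"jaw": 1, "tx": 5.3, "ty": -0.8, "tz": 0, "wx": 0, "wy": 0, "wz": 0},
    {"jaw": 1, "tx": 5.3, "ty": -0.8, "tz": 0, "wx": 0, "wy": 0, "wz": 0},
    {"jaw": 1, "tx": 5.3, "ty": -0.8, "tz": 0, "wx": 0, "wy": 0, "wz": 0},
    {"jaw": 1, "tx": 5.3, "ty": -0.8, "tz": 0, "wx": 0, "wy": 0, "wz": 0},
    {"jaw": 1, "tx": 5.3, "ty": -0.8, "tz": 0.8, "wx": 0, "wy": 0, "wz": 0},
    {"jaw": 1, "tx": 5, "ty": -0.8, "tz": 1, "wx": 0, "wy": 0, "wz": 0},
    {"jaw": 1, "tx": 5, "ty": -0.8, "tz": 1, "wx": 0, "wy": 0, "wz": 0},
    {"jaw": 1, "tx": 0, "ty": 0, "tz": 0, "wx": 0, "wy": 0, "wz": 0},
    {"jaw": 1, "tx": 0, "ty": 0, "tz": 0, "wx": 0, "wy": 0, "wz": 0},
    {"jaw": 1, "tx": 0, "ty": 0, "tz": 0, "wx": 0, "wy": 0, "wz": 0},
  ],
)

```text
clock: 28.08
tcp_pos: [0.4982, 0.1655, 0.2643]
orientation: [-0.001, 0.756, 0.655, -0.0]
wrist_force: [-0.1, -0.2, -0.2]
finger_gap: 0.0853
```

```bash
python3 - <<'E'
from look import *
im,c=look("w17",225)
cv2.imwrite("pics/w17z.png",cv2.resize(im[170:320,200:360],None,fx=4,fy=4))
print(delta([.4997,.1657,.188],-8.1))
E
```

```text
28.125 [0.49829317 0.16540321 0.26450096] gap 0.08543628726755605 yang -8.18
grasp px [279.9 274.2] grasp pt [0.4979 0.1657 0.1093]
[519.7 304.3] [519.8 305. ] [22.4 11.8] 30.3 [(0.054, [0.6512, 0.0902]), (0.06, [0.6464, 0.0949]), (0.074, [0.6352, 0.106]), (0.05, [0.6544, 0.087]), (0.066, [0.6416, 0.0997])]
[277.7 229. ] [277.5 227. ] [64. 55.] 90.0 [(0.054, [0.4967, 0.1688]), (0.06, [0.4971, 0.1709]), (0.074, [0.4979, 0.1759]), (0.05, [0.4964, 0.1674]), (0.066, [0.4974, 0.1731])]
[432.4  70.6] [433.5  71. ] [74. 77.] 90.0 [(0.054, [0.5945, 0.2465]), (0.06, [0.5916, 0.246]), (0.074, [0.5848, 0.2449]), (0.05, [0.5964, 0.2468]), (0.066, [0.5887, 0.2455])]
(array([0.04, 0.15, 7.65]), array([0.05, 0.14, 7.65]), array([-0.12, -0.06, -0.08]))
```

View pics/w17z.png

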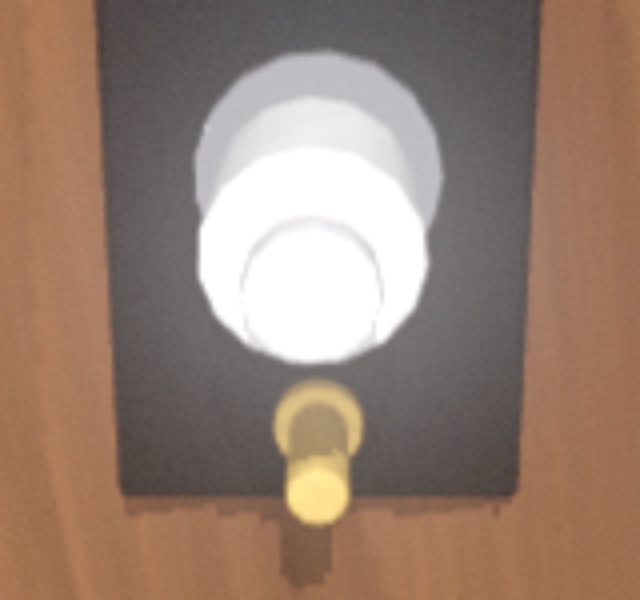

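```bash
python3 - <<'E'
from h import *
c=eyes.calibration("wrist")
print(onz(c,(278.3,234),.05),onz(c,(278,243),.066))
print(delta([.4967,.1638,.188],-8.1))
E
```

```text
[0.49645249 0.16244526 0.05      ] [0.49644824 0.1628666  0.066     ]
(array([-0.19, -0.12,  7.65]), array([-0.18, -0.14,  7.65]), array([-0.12, -0.06, -0.08]))
```

Request:
carry_out(
  motion=[
    {"jaw": 1, "tx": -0.42, "ty": -0.13, "tz": 0.5, "wx": -0.1, "wy": 0, "wz": 0},
    {"jaw": 1, "tx": 0, "ty": 0, "tz": 2.3, "wx": 0, "wy": 0, "wz": 0},
    {"jaw": 1, "tx": 0, "ty": 0, "tz": 2.5, "wx": 0, "wy": 0, "wz": 0},
    {"jaw": 1, "tx": 0, "ty": 0, "tz": 1.5, "wx": 0, "wy": 0, "wz": 0},
    {"jaw": 1, "tx": 0, "ty": 0, "tz": 0.8, "wx": 0, "wy": 0, "wz": 0},
    {"jaw": 1, "tx": 0, "ty": 0, "tz": 0, "wx": 0, "wy": 0, "wz": 0},
    {"jaw": -1, "tx": 0, "ty": 0, "tz": 0, "wx": 0, "wy": 0, "wz": 0},
    {"jaw": -1, "tx": 0, "ty": 0, "tz": 0, "wx": 0, "wy": 0, "wz": 0},
    {"jaw": -1, "tx": 0, "ty": 0, "tz": 0, "wx": 0, "wy": 0, "wz": 0},
    {"jaw": -1, "tx": 0, "ty": 0, "tz": 0, "wx": 0, "wy": 0, "wz": 0},
    {"jaw": -1, "tx": 0, "ty": 0, "tz": 0, "wx": 0, "wy": 0, "wz": 0},
    {"jaw": -1, "tx": 0, "ty": 0, "tz": 0, "wx": 0, "wy": 0, "wz": 0},
    {"jaw": -1, "tx": 0, "ty": 0, "tz": 0, "wx": 0, "wy": 0, "wz": 0},
  ],
)

```text
clock: 29.75
tcp_pos: [0.4965, 0.1629, 0.1893]
orientation: [-0.0, 0.755, 0.656, 0.001]
wrist_force: [-0.5, -0.2, 5.7]
finger_gap: 0.0367
```

```bash
python3 - <<'E'
from look import *
im,c=look("w18",250)
cv2.imwrite("pics/w18z.png",cv2.resize(im[210:360,200:360],None,fx=4,fy=4))
print(delta([.4986,-.3755,.30],-4.3))
E
```

```text
29.8 [0.49647361 0.16285741 0.18931295] gap 0.03711831094187976 yang -8.06
grasp px [279.8 274.2] grasp pt [0.4966 0.1631 0.0343]
(array([-53.26,   7.77, -11.15]), array([-53.67,   4.25, -11.07]), array([ 0.06, -0.09, -3.76]))
```

View pics/w18z.png

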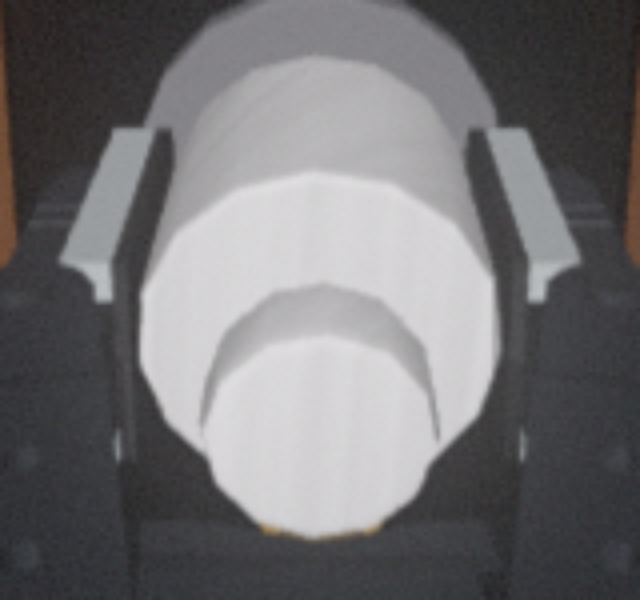

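```bash
python3 - <<'E'
from h import *
c=eyes.calibration("wrist"); s,R=toolxy()
for px,z in(((280,294),.066),((280,344.3),.066),((279,253),.05)):
  p=onz(c,px,z); print((R.T@(p-s["tcp_pos"])).round(4))
E
```

```text
[9.600e-03 1.000e-04 1.233e-01]
[-1.110e-02  1.000e-04  1.233e-01]
[ 0.0177 -0.0003  0.1393]
```

Request:
carry_out(
  motion=[
    {"jaw": -1, "tx": 0, "ty": 0, "tz": -1.5, "wx": 0, "wy": 0, "wz": 0},
    {"jaw": -1, "tx": 0, "ty": 0, "tz": -4, "wx": 0, "wy": 0, "wz": 0},
    {"jaw": -1, "tx": 0, "ty": 0, "tz": -4, "wx": 0, "wy": 0, "wz": 0},
    {"jaw": -1, "tx": -2, "ty": 0, "tz": -1.5, "wx": 0, "wy": 0, "wz": -3.7},
    {"jaw": -1, "tx": -5.4, "ty": 0.4, "tz": 0, "wx": 0, "wy": 0, "wz": 0},
    {"jaw": -1, "tx": -5.5, "ty": 0.4, "tz": 0, "wx": 0, "wy": 0, "wz": 0},
    {"jaw": -1, "tx": -5.5, "ty": 0.5, "tz": 0, "wx": 0, "wy": 0, "wz": 0},
    {"jaw": -1, "tx": -5.5, "ty": 0.5, "tz": 0, "wx": 0, "wy": 0, "wz": 0},
    {"jaw": -1, "tx": -5.5, "ty": 0.5, "tz": 0, "wx": 0, "wy": 0, "wz": 0},
    {"jaw": -1, "tx": -5.5, "ty": 0.5, "tz": 0, "wx": 0, "wy": 0, "wz": 0},
    {"jaw": -1, "tx": -5.5, "ty": 0.5, "tz": 0, "wx": 0, "wy": 0, "wz": 0},
    {"jaw": -1, "tx": -5.5, "ty": 0.4, "tz": 0, "wx": 0, "wy": 0, "wz": 0},
    {"jaw": -1, "tx": -5, "ty": 0.3, "tz": 0, "wx": 0, "wy": 0, "wz": 0},
    {"jaw": -1, "tx": -2.7, "ty": 0.2, "tz": 1, "wx": 0, "wy": 0, "wz": 0},
    {"jaw": -1, "tx": 0, "ty": 0, "tz": 3.5, "wx": 0, "wy": 0, "wz": 0},
    {"jaw": -1, "tx": 0, "ty": 0, "tz": 2.5, "wx": 0, "wy": 0, "wz": 0},
    {"jaw": -1, "tx": 0, "ty": 0, "tz": 0, "wx": 0, "wy": 0, "wz": 0},
    {"jaw": -1, "tx": 0, "ty": 0, "tz": 0, "wx": 0, "wy": 0, "wz": 0},
    {"jaw": -1, "tx": 0, "ty": 0, "tz": 0, "wx": 0, "wy": 0, "wz": 0},
  ],
)

```text
clock: 32.17
tcp_pos: [0.4967, -0.3749, 0.2295]
orientation: [0.001, 0.733, 0.68, 0.0]
wrist_force: [-0.2, 0.3, -0.6]
finger_gap: 0.0373
```

```bash
python3 - <<'E'
from h import *
s=get_state();print(s["clock"],s["tcp_pos"],s["finger_gap"],delta([.4987,-.3746,.1835],-4.3))
E
```

```text
32.175 [ 0.49669512 -0.37494064  0.22950635] 0.03734576329321415 (array([0.05, 0.19, 4.6 ]), array([0.05, 0.2 , 4.6 ]), array([ 0.11,  0.02, -0.03]))
```

Request:
carry_out(
  motion=[
    {"jaw": -1, "tx": 0.05, "ty": 0.22, "tz": 1, "wx": 0.1, "wy": 0, "wz": 0},
    {"jaw": -1, "tx": 0, "ty": 0, "tz": 1.6, "wx": 0, "wy": 0, "wz": 0},
    {"jaw": -1, "tx": 0, "ty": 0, "tz": 1, "wx": 0, "wy": 0, "wz": 0},
    {"jaw": -1, "tx": 0, "ty": 0, "tz": 0.6, "wx": 0, "wy": 0, "wz": 0},
    {"jaw": -1, "tx": 0, "ty": 0, "tz": 0.3, "wx": 0, "wy": 0, "wz": 0},
    {"jaw": -1, "tx": 0, "ty": 0, "tz": 0, "wx": 0, "wy": 0, "wz": 0},
    {"jaw": -1, "tx": 0, "ty": 0, "tz": 0, "wx": 0, "wy": 0, "wz": 0},
    {"jaw": -1, "tx": 0, "ty": 0, "tz": 0, "wx": 0, "wy": 0, "wz": 0},
  ],
)

```text
clock: 33.17
tcp_pos: [0.498, -0.3743, 0.1834]
orientation: [-0.001, 0.734, 0.68, -0.0]
wrist_force: [-3.1, 2.5, 4.8]
finger_gap: 0.0369
```

```bash
python3 - <<'E'
from h import *
print(delta([.4987,-.3746,.1835],-4.3))
c=eyes.calibration("wrist");im=eyes.read_camera("wrist"); cv2.imwrite("pics/w19.png",im)
C=np.array([.5058,-.2775]);u=np.array([.0737,.9973])
print(proj(c,[*(C-.066*u),.018]))
E
```

```text
(array([-0.03,  0.07, -0.01]), array([-0.03,  0.07, -0.01]), array([-0.12, -0.08, -0.07]))
[281.81252635 202.91944286]
```

View pics/w19.png

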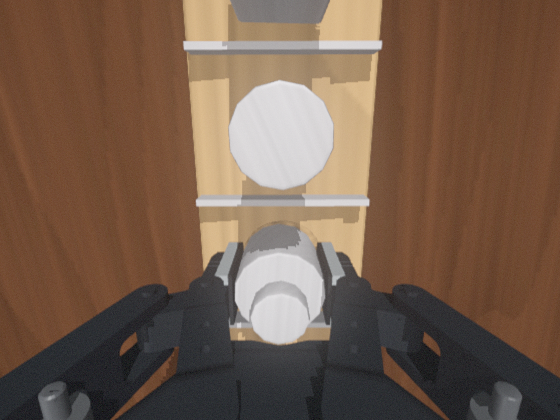

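Request:
carry_out(
  motion=[
    {"jaw": 0.1, "tx": 0, "ty": 0, "tz": 0, "wx": 0, "wy": 0, "wz": 0},
    {"jaw": 1, "tx": 0, "ty": 0, "tz": 0, "wx": 0, "wy": 0, "wz": 0},
    {"jaw": 1, "tx": 0, "ty": 0, "tz": 0, "wx": 0, "wy": 0, "wz": 0},
    {"jaw": 1, "tx": 0, "ty": 0, "tz": 0, "wx": 0, "wy": 0, "wz": 0},
    {"jaw": 1, "tx": 0, "ty": 0, "tz": -2, "wx": 0, "wy": 0, "wz": 0},
    {"jaw": 1, "tx": 0, "ty": 0, "tz": -5, "wx": 0, "wy": 0, "wz": 0},
    {"jaw": 1, "tx": -2, "ty": 0, "tz": -5, "wx": 0, "wy": 0, "wz": 0},
    {"jaw": 1, "tx": -4, "ty": 0, "tz": -4, "wx": 0, "wy": 0, "wz": 0},
    {"jaw": 1, "tx": 0, "ty": 0, "tz": 0, "wx": 0, "wy": 0, "wz": 0},
    {"jaw": 1, "tx": 0, "ty": 0, "tz": 0, "wx": 0, "wy": 0, "wz": 0},
    {"jaw": 1, "tx": 0, "ty": 0, "tz": 0, "wx": 0, "wy": 0, "wz": 0},
  ],
)

```text
clock: 34.6
tcp_pos: [0.4937, -0.4333, 0.3409]
orientation: [-0.003, 0.733, 0.68, -0.0]
wrist_force: [0.9, 0.5, -0.6]
finger_gap: 0.0852
```

```bash
python3 - <<'E'
from h import *
s=get_state();print(s["tcp_pos"],s["clock"])
c=eyes.calibration("wrist");im=eyes.read_camera("wrist"); cv2.imwrite("pics/w20.png",im)
sd=eyes.read_camera("side"); tp=eyes.read_camera("top"); cv2.imwrite("pics/s20.png",sd);cv2.imwrite("pics/t20.png",tp)
cs=eyes.calibration("side"); cv2.imwrite("pics/s20z.png",cv2.resize(sd[250:420,220:370],None,fx=3.5,fy=3.5,interpolation=cv2.INTER_CUBIC))
C=np.array([.5058,-.2775]);u=np.array([.0737,.9973])
for k,z in((99,.048),(33,.054),(-33,.068),(-99,.060)): print(k,proj(c,[*(C+k/1000*u),z]).round(1),proj(c,[*(C+k/1000*u),.008]).round(1))
E
```

```text
[ 0.49367656 -0.43331064  0.34090876] 34.6
99 [ 282.1 -166.9] [ 281.9 -120.8]
33 [282.1 -55.2] [281.9 -24.8]
-33 [282.1  42.4] [281.9  59.1]
-99 [282.1 135.2] [281.9 133. ]
```

View pics/w20.png

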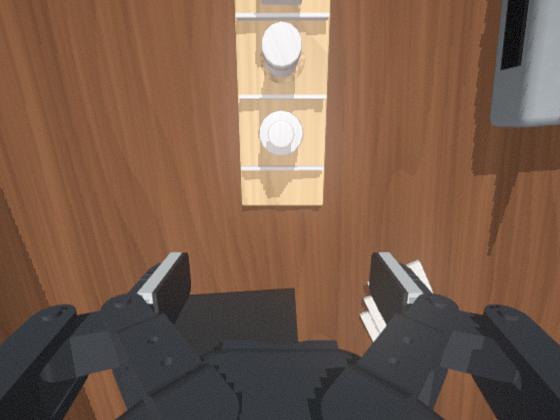

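View pics/s20z.png

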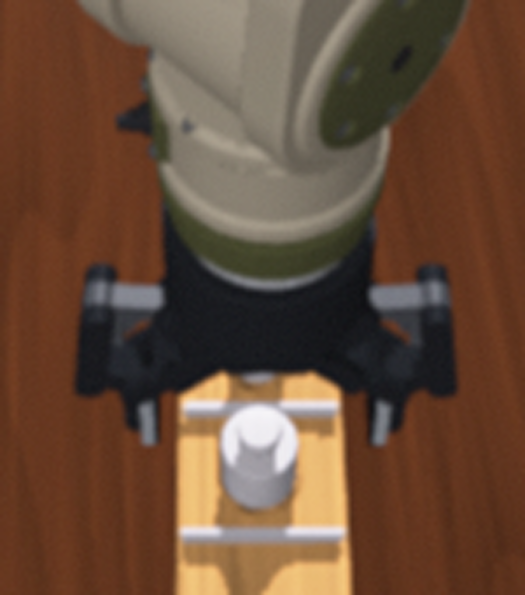

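View pics/t20.png

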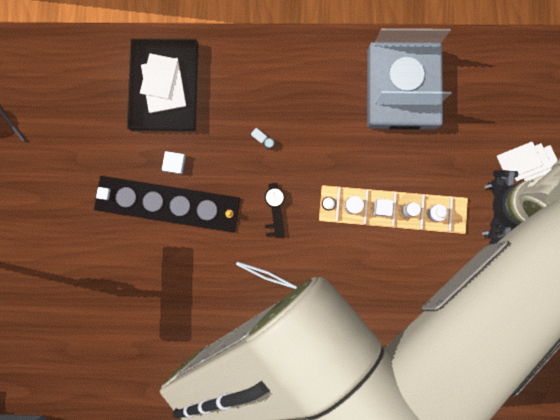

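```bash
python3 - <<'E'
from h import *
c=eyes.calibration("top"); t=cv2.imread("pics/t20.png")
C=np.array([.5051,-.2783]);u=np.array([.0724,.9974]);v=np.array([.9974,-.0724])
for k in tops(t,225,25):
    M=cv2.moments(k); px=np.array([M["m10"]/M["m00"],M["m01"]/M["m00"]])
    if 315<px[0]<460 and 180<px[1]<240:
        for z in(.028,.048,.054,.068,.060):
            p=onz(c,px,z)[:2]-C; print(px.round(1),z,(1000*p@u).round(1),(1000*p@v).round(1))
cv2.imwrite("pics/t20z.png",cv2.resize(t[175:240,310:480],None,fx=4.6,fy=4.6,interpolation=cv2.INTER_CUBIC))
im=cv2.imread("pics/w16.png"); cv2.imwrite("pics/w16z.png",cv2.resize(im[60:280,220:340],None,fx=2.7,fy=2.7,interpolation=cv2.INTER_CUBIC))
E
```

```text
[438.  211.5] 0.028 -101.6 1.3
[438.  211.5] 0.048 -95.9 -0.5
[438.  211.5] 0.054 -94.2 -1.0
[438.  211.5] 0.068 -90.3 -2.3
[438.  211.5] 0.06 -92.5 -1.6
[413.3 208.5] 0.028 -44.1 3.3
[413.3 208.5] 0.048 -39.4 1.4
[413.3 208.5] 0.054 -38.0 0.9
[413.3 208.5] 0.068 -34.7 -0.4
[413.3 208.5] 0.06 -36.6 0.3
[384.2 206.6] 0.028 23.2 1.8
[384.2 206.6] 0.048 26.8 0.0
[384.2 206.6] 0.054 27.9 -0.5
[384.2 206.6] 0.068 30.4 -1.8
[384.2 206.6] 0.06 29.0 -1.1
[327.7 202.8] 0.028 154.8 -0.7
[327.7 202.8] 0.048 156.3 -2.5
[327.7 202.8] 0.054 156.7 -3.1
[327.7 202.8] 0.068 157.8 -4.3
[327.7 202.8] 0.06 157.2 -3.6
[354.3 203.9] 0.028 93.0 1.9
[354.3 203.9] 0.048 95.5 0.1
[354.3 203.9] 0.054 96.2 -0.5
[354.3 203.9] 0.068 98.0 -1.8
[354.3 203.9] 0.06 97.0 -1.0
```

View pics/t20z.png

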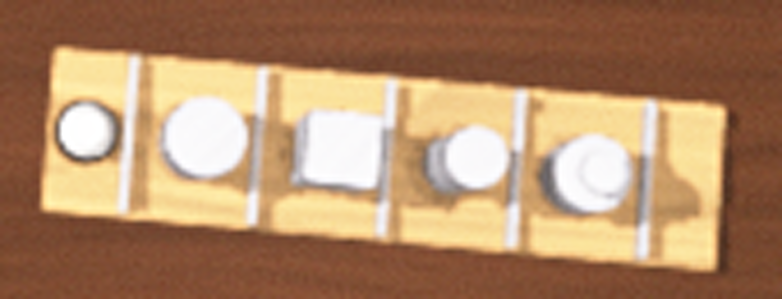

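View pics/w16z.png

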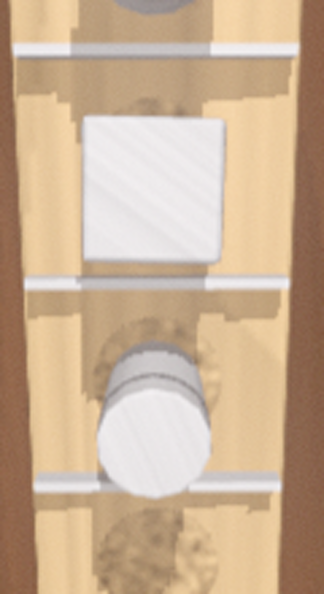

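Request:
carry_out(
  motion=[
    {"jaw": 1, "tx": 5, "ty": 0, "tz": -1, "wx": 0.3, "wy": 0, "wz": 0},
    {"jaw": 1, "tx": 5, "ty": 0, "tz": -1, "wx": 0, "wy": 0, "wz": 0},
    {"jaw": 1, "tx": 2, "ty": 0, "tz": -1, "wx": 0, "wy": 0, "wz": 0},
    {"jaw": 1, "tx": 0, "ty": 0, "tz": 0, "wx": 0, "wy": 0, "wz": 0},
    {"jaw": 1, "tx": 0, "ty": 0, "tz": 0, "wx": 0, "wy": 0, "wz": 0},
    {"jaw": 1, "tx": 0, "ty": 0, "tz": 0, "wx": 0, "wy": 0, "wz": 0},
    {"jaw": 1, "tx": 0, "ty": 0, "tz": 0, "wx": 0, "wy": 0, "wz": 0},
  ],
)

```text
clock: 35.62
tcp_pos: [0.503, -0.3158, 0.3723]
orientation: [-0.003, 0.734, 0.679, -0.002]
wrist_force: [0.9, 0.2, -0.4]
finger_gap: 0.0851
```

```bash
python3 - <<'E'
from h import *
import pickle
s=get_state();print(s["tcp_pos"],abs(s["qvel"]).max())
c=eyes.calibration("wrist");im=eyes.read_camera("wrist"); cv2.imwrite("pics/w21.png",im); pickle.dump(c,open("w21.pkl","wb"))
C=np.array([.5058,-.2775]);u=np.array([.0737,.9973])
for k in (132,66,0,-66,-132): print("fin",k,proj(c,[*(C+k/1000*u),.018]).round(1))
for k,z in((99,.048),(33,.054),(-33,.068),(-99,.060)): print(k,proj(c,[*(C+k/1000*u),z]).round(1))
cv2.imwrite("pics/w21z.png",cv2.resize(im[0:290,220:340],None,fx=2.06,fy=2.06,interpolation=cv2.INTER_CUBIC))
for k in tops(im,185,80):
  b=cv2.boundingRect(k)
  if 225<b[0]<330: print(b,np.array(cv2.minAreaRect(k)[0]).round(1))
E
```

```text
[ 0.50298482 -0.31578963  0.37232528] 0.004332436937235189
fin 132 [282.1   8.1]
fin 66 [282.2  83.1]
fin 0 [282.3 149.8]
fin -66 [282.4 209.6]
fin -132 [282.5 263.5]
99 [282.2  38.5]
33 [282.3 116.9]
-33 [282.4 190.7]
-99 [282.5 252.6]
(293, 258, 24, 8) [304.5 261.5]
(249, 258, 17, 8) [257.  261.5]
(264, 222, 36, 39) [281.8 243.3]
(292, 206, 27, 6) [305.  208.5]
(247, 206, 19, 6) [256.  208.5]
(266, 169, 32, 38) [281.5 187.5]
(295, 147, 26, 5) [307.5 149. ]
(262, 101, 40, 42) [281.5 121.5]
(242, 81, 81, 5) [282.  83.]
(260, 17, 45, 50) [282.   41.5]
(240, 6, 85, 5) [282.   8.]
```

View pics/w21.png

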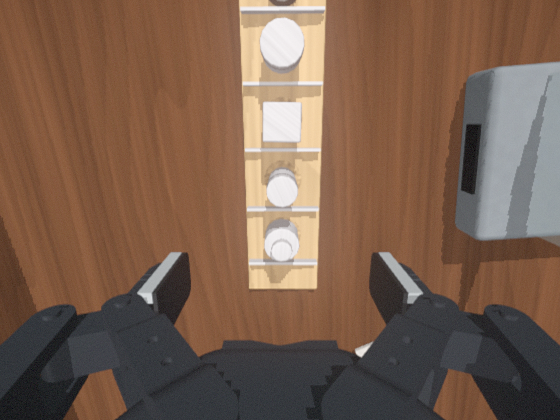

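View pics/w21z.png

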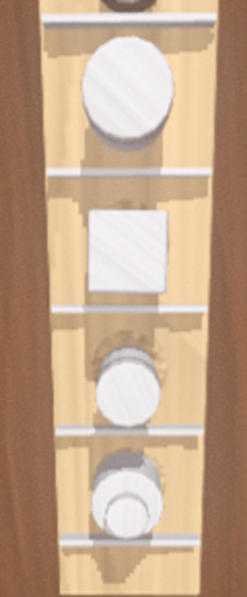

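```bash
python3 - <<'E'
from h import *
import pickle
c=pickle.load(open("w21.pkl","rb")); im=cv2.imread("pics/w21.png")
g=im[:,278:287].mean(axis=(1,2)); 
print([(r,int(g[r])) for r in range(10,80)]); print([(r,int(g[r])) for r in range(90,150)])
print([(r,int(g[r])) for r in range(158,206)]);print([(r,int(g[r])) for r in range(212,266)])
C=np.array([.5058,-.2775]);u=np.array([.0737,.9973])
for n,k,z,h in(("drum",99,.048,20),("sq",33,.054,18),("slim",-33,.068,15),("knob",-99,.060,11),("kbody",-99,.044,19)):
  q=lambda y,z: proj(c,[*(C+y/1000*u),z])[1].round(1)
  print(n,"far top",q(k+h,z),"near top",q(k-h,z),"far bot",q(k+h,.008),"near bot",q(k-h,.008),"px/mm",q(k,z)-q(k+1,z))
E
```

```text
[(10, 192), (11, 151), (12, 149), (13, 155), (14, 161), (15, 166), (16, 166), (17, 183), (18, 230), (19, 242), (20, 239), (21, 239), (22, 239), (23, 240), (24, 240), (25, 240), (26, 240), (27, 240), (28, 241), (29, 241), (30, 241), (31, 241), (32, 241), (33, 241), (34, 241), (35, 241), (36, 240), (37, 240), (38, 239), (39, 239), (40, 239), (41, 239), (42, 238), (43, 238), (44, 239), (45, 239), (46, 240), (47, 239), (48, 239), (49, 239), (50, 239), (51, 238), (52, 237), (53, 236), (54, 236), (55, 235), (56, 235), (57, 235), (58, 235), (59, 235), (60, 236), (61, 237), (62, 237), (63, 237), (64, 237), (65, 231), (66, 200), (67, 162), (68, 146), (69, 139), (70, 147), (71, 152), (72, 152), (73, 159), (74, 165), (75, 166), (76, 166), (77, 166), (78, 166), (79, 165)]
[(90, 166), (91, 167), (92, 166), (93, 166), (94, 166), (95, 166), (96, 164), (97, 157), (98, 153), (99, 154), (100, 151), (101, 166), (102, 224), (103, 241), (104, 240), (105, 239), (106, 239), (107, 239), (108, 239), (109, 240), (110, 240), (111, 240), (112, 239), (113, 238), (114, 238), (115, 239), (116, 239), (117, 239), (1
[... 1325 characters left out ...]
 228), (243, 239), (244, 240), (245, 239), (246, 238), (247, 238), (248, 237), (249, 237), (250, 237), (251, 237), (252, 237), (253, 236), (254, 236), (255, 235), (256, 235), (257, 235), (258, 235), (259, 232), (260, 210), (261, 171), (262, 179), (263, 194), (264, 186), (265, 170)]
drum far top 12.6 near top 63.4 far bot 26.7 near bot 70.7 px/mm 1.2999999999999972
sq far top 96.1 near top 137.0 far bot 99.6 near bot 134.9 px/mm 1.1000000000000085
slim far top 174.7 near top 206.3 far bot 165.5 near bot 191.9 px/mm 1.0
knob far top 242.5 near top 262.5 far bot 225.3 near bot 242.8 px/mm 0.9000000000000057
kbody far top 229.5 near top 262.6 far bot 218.8 near bot 249.0 px/mm 0.9000000000000057
```

```bash
python3 - <<'E'
from h import *
print(delta([.508,-.2475,.25],-4.3))
E
```

```text
(array([ 6.81,  0.07, 12.25]), array([ 6.830e+00, -1.000e-02,  1.224e+01]), array([-0.45, -0.09, -0.13]))
```

Request:
carry_out(
  motion=[
    {"jaw": 1, "tx": 3.4, "ty": 0, "tz": 2, "wx": -0.4, "wy": 0, "wz": 0},
    {"jaw": 1, "tx": 3.4, "ty": 0, "tz": 3.5, "wx": 0, "wy": 0, "wz": 0},
    {"jaw": 1, "tx": 0, "ty": 0, "tz": 4, "wx": 0, "wy": 0, "wz": 0},
    {"jaw": 1, "tx": 0, "ty": 0, "tz": 2.7, "wx": 0, "wy": 0, "wz": 0},
    {"jaw": 1, "tx": 0, "ty": 0, "tz": 0, "wx": 0, "wy": 0, "wz": 0},
    {"jaw": 1, "tx": 0, "ty": 0, "tz": 0, "wx": 0, "wy": 0, "wz": 0},
    {"jaw": 1, "tx": 0, "ty": 0, "tz": 0, "wx": 0, "wy": 0, "wz": 0},
  ],
)

```text
clock: 36.55
tcp_pos: [0.5089, -0.2476, 0.2526]
orientation: [0.001, 0.734, 0.68, 0.001]
wrist_force: [0.2, -0.2, 0.0]
finger_gap: 0.0855
```

```bash
python3 - <<'E'
from h import *
print(delta([.508,-.2485,.186],-4.3))
c=eyes.calibration("wrist");im=eyes.read_camera("wrist"); cv2.imwrite("pics/w22.png",im)
C=np.array([.5058,-.2775]);u=np.array([.0737,.9973])
q=lambda y,z: proj(c,[*(C+y/1000*u),z]).round(1).tolist()
print("fins",q(66,.018),q(0,.018),"sq far",q(51,.054),"near",q(15,.054),"drum far top",q(119,.048),"near",q(79,.048))
E
```

```text
(array([-0.1 , -0.09,  6.66]), array([-0.1 , -0.08,  6.66]), array([ 0.14,  0.01, -0.09]))
fins [277.7, 168.9] [278.1, 258.1] sq far [277.5, 204.4] near [277.8, 261.4] drum far top [277.0, 79.0] near [277.4, 154.3]
```

View pics/w22.png

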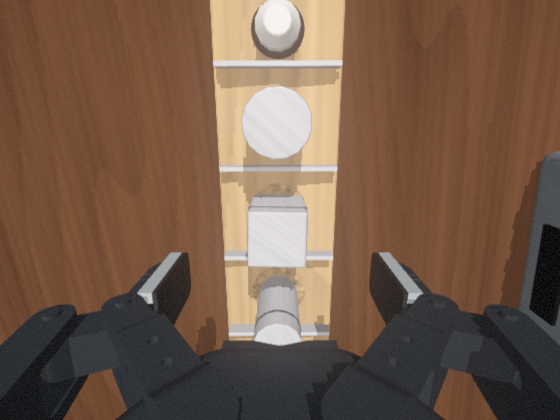

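Request:
carry_out(
  motion=[
    {"jaw": 1, "tx": -0.1, "ty": -0.08, "tz": 1.5, "wx": 0.1, "wy": 0, "wz": 0},
    {"jaw": 1, "tx": 0, "ty": 0, "tz": 2.5, "wx": 0, "wy": 0, "wz": 0},
    {"jaw": 1, "tx": 0, "ty": 0, "tz": 2, "wx": 0, "wy": 0, "wz": 0},
    {"jaw": 1, "tx": 0, "ty": 0, "tz": 0.6, "wx": 0, "wy": 0, "wz": 0},
    {"jaw": 1, "tx": 0, "ty": 0, "tz": 0, "wx": 0, "wy": 0, "wz": 0},
    {"jaw": 1, "tx": 0, "ty": 0, "tz": 0, "wx": 0, "wy": 0, "wz": 0},
    {"jaw": -1, "tx": 0, "ty": 0, "tz": 0, "wx": 0, "wy": 0, "wz": 0},
    {"jaw": -1, "tx": 0, "ty": 0, "tz": 0, "wx": 0, "wy": 0, "wz": 0},
    {"jaw": -1, "tx": 0, "ty": 0, "tz": 0, "wx": 0, "wy": 0, "wz": 0},
    {"jaw": -1, "tx": 0, "ty": 0, "tz": 0, "wx": 0, "wy": 0, "wz": 0},
    {"jaw": -1, "tx": 0, "ty": 0, "tz": 0, "wx": 0, "wy": 0, "wz": 0},
    {"jaw": -1, "tx": 0, "ty": 0, "tz": 0, "wx": 0, "wy": 0, "wz": 0},
    {"jaw": -1, "tx": 0, "ty": 0, "tz": 0, "wx": 0, "wy": 0, "wz": 0},
  ],
)

```text
clock: 38.22
tcp_pos: [0.5075, -0.2478, 0.1855]
orientation: [-0.001, 0.734, 0.68, -0.0]
wrist_force: [-0.5, -0.1, 6.1]
finger_gap: 0.0355
```

```bash
python3 - <<'E'
from h import *
s=get_state();print(s["tcp_pos"],s["finger_gap"],s["clock"])
c=eyes.calibration("wrist");im=eyes.read_camera("wrist"); cv2.imwrite("pics/w23.png",im)
C=np.array([.5058,-.2775]);u=np.array([.0737,.9973])
q=lambda y,z: proj(c,[*(C+y/1000*u),z]).round(1).tolist()
print("fins",q(66,.018),"sq far",q(51,.054),"near",q(15,.054),"drum far top",q(119,.048),"near",q(79,.048))
E
```

```text
[ 0.50746876 -0.24784458  0.18549638] 0.03552111605057708 38.225
fins [281.3, 190.6] sq far [281.6, 253.2] near [281.7, 337.3] drum far top [281.3, 50.1] near [281.5, 173.7]
```

View pics/w23.png

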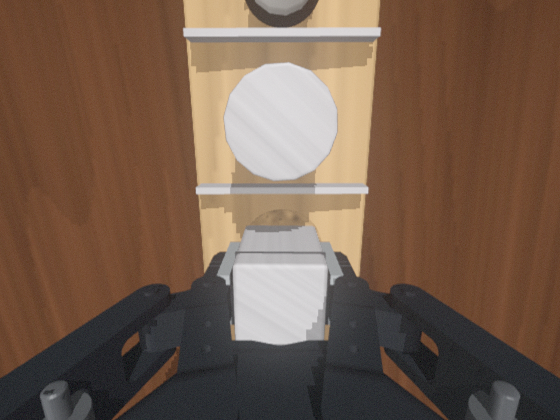

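Request:
carry_out(
  motion=[
    {"jaw": -1, "tx": 0, "ty": 0, "tz": -0.4, "wx": 0, "wy": 0, "wz": 0},
    {"jaw": -1, "tx": 0, "ty": 0, "tz": 0, "wx": 0, "wy": 0, "wz": 0},
    {"jaw": -1, "tx": 0.3, "ty": 0, "tz": 0, "wx": 0, "wy": 0, "wz": 0},
    {"jaw": -1, "tx": 0, "ty": 0, "tz": 0, "wx": 0, "wy": 0, "wz": 0},
    {"jaw": -1, "tx": 0, "ty": 0, "tz": 0.4, "wx": 0, "wy": 0, "wz": 0},
    {"jaw": -1, "tx": 0, "ty": 0, "tz": 0, "wx": 0, "wy": 0, "wz": 0},
    {"jaw": -1, "tx": 0, "ty": 0, "tz": 0, "wx": 0, "wy": 0, "wz": 0},
    {"jaw": 0.1, "tx": 0, "ty": 0, "tz": 0, "wx": 0, "wy": 0, "wz": 0},
    {"jaw": 1, "tx": 0, "ty": 0, "tz": 0, "wx": 0, "wy": 0, "wz": 0},
    {"jaw": 1, "tx": 0, "ty": 0, "tz": 0, "wx": 0, "wy": 0, "wz": 0},
    {"jaw": 1, "tx": 0, "ty": 0, "tz": 0, "wx": 0, "wy": 0, "wz": 0},
    {"jaw": 1, "tx": 0, "ty": 0, "tz": -1.5, "wx": 0, "wy": 0, "wz": 0},
    {"jaw": 1, "tx": 0, "ty": 0, "tz": -3, "wx": 0, "wy": 0, "wz": 0},
    {"jaw": 1, "tx": 0, "ty": 0, "tz": -2, "wx": 0, "wy": 0, "wz": 0},
    {"jaw": 1, "tx": 0, "ty": 0, "tz": 0, "wx": 0, "wy": 0, "wz": 0},
  ],
)

```text
clock: 40.15
tcp_pos: [0.5085, -0.2454, 0.2527]
orientation: [0.001, 0.734, 0.68, 0.0]
wrist_force: [-0.3, 0.6, -0.7]
finger_gap: 0.0851
```

```bash
python3 - <<'E'
from h import *
s=get_state();print(s["tcp_pos"],s["clock"])
# drum centre ~ tray +96 -> world
C=np.array([.5058,-.2775]);u=np.array([.0737,.9973]); p=C+.096*u
print(p,delta([*p,.25],-4.3))
E
```

```text
[ 0.5085172  -0.24540964  0.25268842] 40.15
[ 0.5128752 -0.1817592] (array([ 6.38, -0.05,  0.26]), array([ 6.38, -0.04,  0.27]), array([ 0.14,  0.07, -0.06]))
```

Request:
carry_out(
  motion=[
    {"jaw": 1, "tx": 3.2, "ty": 0, "tz": 0, "wx": 0.1, "wy": 0, "wz": 0},
    {"jaw": 1, "tx": 3.1, "ty": 0, "tz": 0, "wx": 0, "wy": 0, "wz": 0},
    {"jaw": 1, "tx": 0, "ty": -0.05, "tz": 0, "wx": 0, "wy": 0, "wz": 0},
    {"jaw": 1, "tx": 0, "ty": 0, "tz": 2, "wx": 0, "wy": 0, "wz": 0},
    {"jaw": 1, "tx": 0, "ty": 0, "tz": 2.5, "wx": 0, "wy": 0, "wz": 0},
    {"jaw": 1, "tx": 0, "ty": 0, "tz": 1.8, "wx": 0, "wy": 0, "wz": 0},
    {"jaw": 1, "tx": 0, "ty": 0, "tz": 0.6, "wx": 0, "wy": 0, "wz": 0},
    {"jaw": 1, "tx": 0, "ty": 0, "tz": 0, "wx": 0, "wy": 0, "wz": 0},
    {"jaw": 1, "tx": 0, "ty": 0, "tz": 0, "wx": 0, "wy": 0, "wz": 0},
    {"jaw": -1, "tx": 0, "ty": 0, "tz": 0, "wx": 0, "wy": 0, "wz": 0},
    {"jaw": -1, "tx": 0, "ty": 0, "tz": 0, "wx": 0, "wy": 0, "wz": 0},
    {"jaw": -1, "tx": 0, "ty": 0, "tz": 0, "wx": 0, "wy": 0, "wz": 0},
    {"jaw": -1, "tx": 0, "ty": 0, "tz": 0, "wx": 0, "wy": 0, "wz": 0},
    {"jaw": -1, "tx": 0, "ty": 0, "tz": 0, "wx": 0, "wy": 0, "wz": 0},
    {"jaw": -1, "tx": 0, "ty": 0, "tz": 0, "wx": 0, "wy": 0, "wz": 0},
    {"jaw": -1, "tx": 0, "ty": 0, "tz": 0, "wx": 0, "wy": 0, "wz": 0},
  ],
)

```text
clock: 42.15
tcp_pos: [0.5119, -0.1819, 0.1817]
orientation: [-0.001, 0.733, 0.68, -0.001]
wrist_force: [-0.5, 0.7, 5.7]
finger_gap: 0.039
```

```bash
python3 - <<'E'
from h import *
s=get_state();print(s["tcp_pos"],s["finger_gap"],s["clock"],s["wrist_force"])
c=eyes.calibration("wrist");im=eyes.read_camera("wrist"); cv2.imwrite("pics/w24.png",im)
E
```

```text
[ 0.51193701 -0.18194302  0.18171411] 0.0390241125267738 42.15 [-0.50323304  0.74837735  5.67036822]
```

View pics/w24.png

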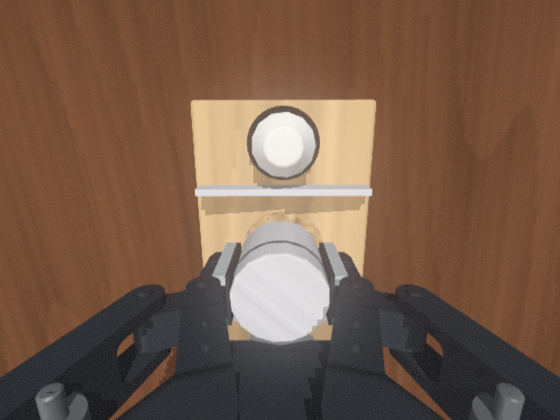

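```bash
python3 - <<'E'
from h import *
c=eyes.calibration("wrist"); s,R=toolxy(); im=cv2.imread("pics/w24.png")
cv2.imwrite("pics/w24z.png",cv2.resize(im[170:350,200:360],None,fx=3.3,fy=3.3,interpolation=cv2.INTER_CUBIC))
T=lambda px,z:(R.T@(onz(c,px,z)-s["tcp_pos"])*1000).round(1)[:2]
for n,px,z in(("fin",(283,190),.018),("stone",(283,145),.028),("cork far",(283,210),.008),("drum bot far",(281,222),.008),("top far",(280,255),.048),("top near",(280,340),.048)): print(n,T(px,z))
E
```

```text
fin [37.3  1.4]
stone [58.   1.2]
cork far [25.   1.5]
drum bot far [18.7  0.5]
top far [19.5  0. ]
top near [-17.9   0. ]
```

View pics/w24z.png

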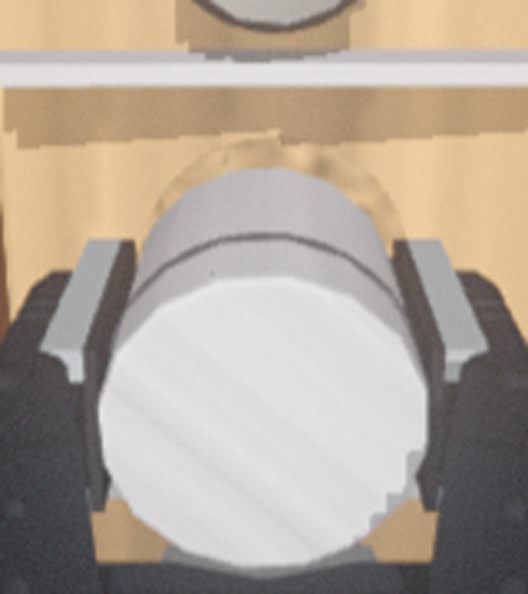

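Request:
carry_out(
  motion=[
    {"jaw": -1, "tx": 0, "ty": 0, "tz": -0.4, "wx": 0, "wy": 0, "wz": 0},
    {"jaw": -1, "tx": 0, "ty": 0, "tz": 0, "wx": 0, "wy": 0, "wz": 0},
    {"jaw": -1, "tx": 0.4, "ty": 0.08, "tz": 0, "wx": 0, "wy": 0, "wz": 0},
    {"jaw": -1, "tx": 0, "ty": 0, "tz": 0, "wx": 0, "wy": 0, "wz": 0},
    {"jaw": -1, "tx": 0, "ty": 0, "tz": 0.4, "wx": 0, "wy": 0, "wz": 0},
    {"jaw": -1, "tx": 0, "ty": 0, "tz": 0, "wx": 0, "wy": 0, "wz": 0},
    {"jaw": -1, "tx": 0, "ty": 0, "tz": 0, "wx": 0, "wy": 0, "wz": 0},
  ],
)

```text
clock: 43.08
tcp_pos: [0.5129, -0.1779, 0.1817]
orientation: [-0.001, 0.733, 0.68, -0.001]
wrist_force: [-0.5, 1.2, 5.8]
finger_gap: 0.0391
```

```bash
python3 - <<'E'
from h import *
c=eyes.calibration("wrist"); s,R=toolxy(); print(s["tcp_pos"],s["wrist_force"]);im=eyes.read_camera("wrist"); cv2.imwrite("pics/w25.png",im)
cv2.imwrite("pics/w25z.png",cv2.resize(im[170:350,200:360],None,fx=3.3,fy=3.3,interpolation=cv2.INTER_CUBIC))
E
```

```text
[ 0.51290659 -0.1779252   0.18173371] [-0.48794561  1.20473869  5.83076629]
```

View pics/w25z.png

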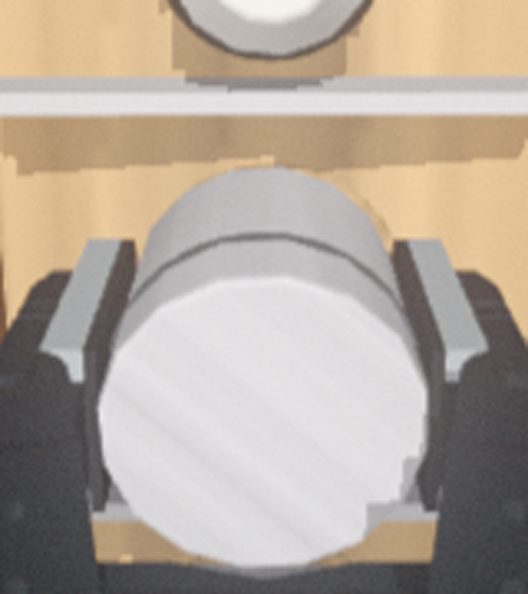

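Request:
carry_out(
  motion=[
    {"jaw": 0.1, "tx": 0, "ty": 0, "tz": 0, "wx": 0, "wy": 0, "wz": 0},
    {"jaw": 1, "tx": 0, "ty": 0, "tz": 0, "wx": 0, "wy": 0, "wz": 0},
    {"jaw": 1, "tx": 0, "ty": 0, "tz": 0, "wx": 0, "wy": 0, "wz": 0},
    {"jaw": 1, "tx": 0, "ty": 0, "tz": 0, "wx": 0, "wy": 0, "wz": 0},
    {"jaw": 1, "tx": 0, "ty": 0, "tz": -2, "wx": 0, "wy": 0, "wz": 0},
    {"jaw": 1, "tx": 0, "ty": 0, "tz": -4, "wx": 0, "wy": 0, "wz": 0},
    {"jaw": 1, "tx": -4, "ty": 0, "tz": -3, "wx": 0, "wy": 0, "wz": 0},
    {"jaw": 1, "tx": -5, "ty": 0, "tz": 0, "wx": 0, "wy": 0, "wz": 0},
    {"jaw": 1, "tx": -4, "ty": 0, "tz": 0, "wx": 0, "wy": 0, "wz": 0},
    {"jaw": 1, "tx": 0, "ty": 0, "tz": 0, "wx": 0, "wy": 0, "wz": 0},
    {"jaw": 1, "tx": 0, "ty": 0, "tz": 0, "wx": 0, "wy": 0, "wz": 0},
    {"jaw": 1, "tx": 0, "ty": 0, "tz": 0, "wx": 0, "wy": 0, "wz": 0},
  ],
)

```text
clock: 44.62
tcp_pos: [0.5032, -0.3065, 0.2708]
orientation: [-0.002, 0.733, 0.68, -0.001]
wrist_force: [0.3, -0.7, 0.7]
finger_gap: 0.0853
```

```bash
python3 - <<'E'
from h import *
s=get_state();print(s["tcp_pos"],s["clock"])
c=eyes.calibration("wrist");im=eyes.read_camera("wrist"); cv2.imwrite("pics/w26.png",im)
cv2.imwrite("pics/w26z.png",cv2.resize(im[0:290,210:350],None,fx=2.06,fy=2.06,interpolation=cv2.INTER_CUBIC))
C=np.array([.5058,-.2775]);u=np.array([.0737,.9973])
q=lambda y,z: float(proj(c,[*(C+y/1000*u),z])[1].round(1))
print("fins",[q(k,.018) for k in(132,66,0,-66,-132)])
for n,k,z,h in(("drum",99,.048,20),("sq",33,.054,18),("slim",-33,.068,15),("knob",-99,.060,11),("kbody",-99,.044,19)):
  print(n,"far top",q(k+h,z),"near top",q(k-h,z),"far bot",q(k+h,.008),"near bot",q(k-h,.008),"cork",q(k+21,.008),q(k-21,.008))
g=im[:,274:283].mean(axis=(1,2)).astype(int); print([(r,int(g[r])) for r in range(0,300) if abs(g[min(r+1,419)]-g[r-1])>22])
E
```

```text
[ 0.50321774 -0.30651538  0.27075525] 44.625
fins [-33.8, 79.5, 174.9, 256.5, 327.0]
drum far top -33.1 near top 48.2 far bot -3.6 near bot 61.5 cork -5.3 63.1
sq far top 98.8 near top 160.8 far bot 103.4 near bot 153.2 cork 99.0 157.1
slim far top 218.9 near top 264.6 far bot 195.3 near bot 231.0 cork 187.9 237.9
knob far top 312.3 near top 339.4 far bot 275.1 near bot 297.9 cork 264.4 307.9
kbody far top 289.5 near top 333.7 far bot 266.6 near bot 305.9 cork 264.4 307.9
[(0, 226), (44, 208), (45, 177), (46, 147), (76, 155), (77, 178), (81, 181), (82, 157), (101, 140), (102, 179), (103, 218), (161, 210), (162, 184), (163, 162), (172, 148), (173, 175), (177, 166), (201, 149), (202, 175), (213, 172), (215, 169), (216, 189), (220, 198), (221, 216), (263, 218), (264, 193), (265, 153), (284, 141), (285, 168), (286, 190), (288, 210)]
```

View pics/w26.png

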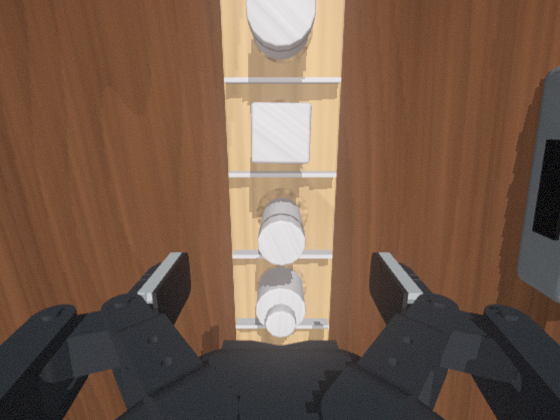

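View pics/w26z.png

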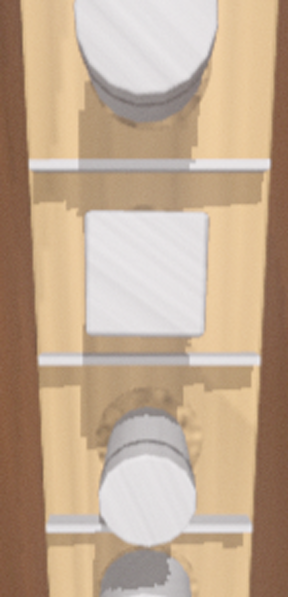

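```bash
python3 - <<'E'
from h import *
im=cv2.imread("pics/w19.png"); a=cv2.resize(im[170:350,200:360],None,fx=2.5,fy=2.5,interpolation=cv2.INTER_CUBIC)
im=cv2.imread("pics/w15.png"); b=cv2.resize(im[170:350,200:360],None,fx=2.5,fy=2.5,interpolation=cv2.INTER_CUBIC)
cv2.imwrite("pics/cmp.png",np.hstack([a,b])[:, :800])
E
```

```text
(no output)
```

View pics/cmp.png

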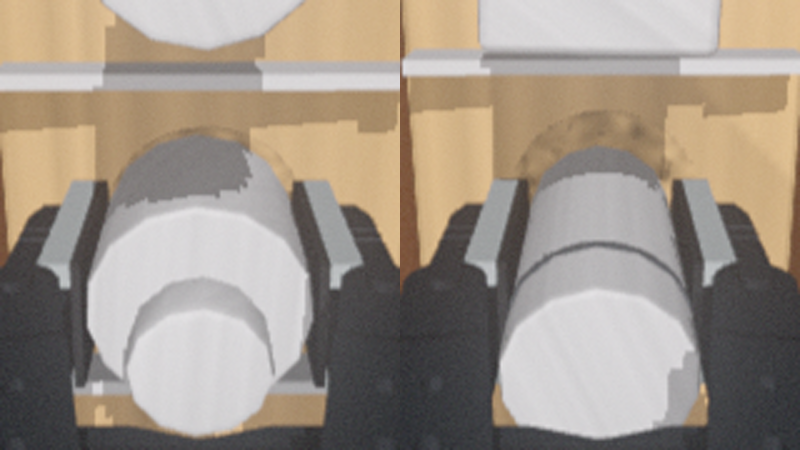

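```bash
python3 - <<'E'
from h import *
t=eyes.read_camera("top"); cv2.imwrite("pics/t27z.png",cv2.resize(t[160:250,80:480],None,fx=2,fy=2,interpolation=cv2.INTER_CUBIC))
print(get_state()["clock"]); print(env.hand_in())
E
```

```text
44.725
the job is handed in; nothing more can be done
None
```

View pics/t27z.png

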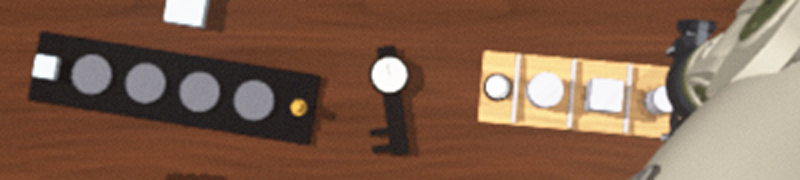

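I moved all four canisters to the check tray in the order asked and handed the job in at about 45 s. From the white stone outward they stand drum, square, slim, knobbed. The rack's four stands are empty, and the gripper was open and clear above the tray.

- **Mended:** The first check showed the drum about 3 to 4 mm and the square about 3 to 5 mm off the stall middle, both towards the far end. I regrasped each and shifted the drum 4 mm and the square 3 mm.
- **Last checks:** The wrist pictures show all four upright inside their stalls. The drum and knobbed canisters are centred on the cork to about 1 mm, and the square is about 1 mm off. I judged the knobbed one from the picture taken just before I released it.
- **Disagreement:** The slim canister reads 0.5 to 4 mm off centre, depending on whether I measure its top or its base. I left it, as every reading keeps it wholly on its cork.
- **Not seen:** In the final top view the arm hid the two stalls farthest from the stone. The slim and knobbed canisters' last position checks are therefore from earlier pictures.

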